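# Bin the broken dough and line up the good pucks

### The arm

A 6-joint arm with a two-finger parallel gripper is mounted at the origin on the work surface. World frame = base frame: x ahead of the robot, y to its left, z up, the work surface at z = 0. Lengths are in mm, angles in rad, forces in N, time in s.
With the tool pointing down it reaches from about 150 to 775 mm from the base axis. Payload 6.1 kg.
Tool frame: the origin (TCP) lies midway between the tips of the shut fingers; the grasp point (between the pads) lies 19 mm behind it (pinch_z is the distance from the TCP to the grasp point, in mm); z points along the fingers, y is the line along which they close (so a half turn about z gives the same grasp; the last joint's range is limited). The gripper opens to 85 mm and grips with 20 to 120 N. Pads are 22 mm wide; open, the fingers measure 114 mm over their backs; the gripper's body (76 mm by 85 mm) begins 54 mm behind the grasp point. The pads swing forward as they close: fully open they stand 13 mm farther back than shut.
Start: joints at [-1.332, 0.126, -0.04, 1.405, 0, 1.571], TCP at [124.176, -510.087, 231.295] pointing down, gripper open.
Joint ranges: [-2.72, 2.72], [-0.95, 1.95], [-1.27, 1.35], [-1.78, 2.02], [-1.46, 1.47], [-3.14, 3.14]. Speed limits (rad/s): [2.39, 2.39, 3.01, 3.14, 3.14, 3.14].

### API

Orientations are given as a 3x3 rotation matrix whose columns are the frame's x, y, z axes.
In Python, from workcell import observe, capture, job_done, pinch_z gives the robot as it stands.
- The arm moves only by the shell command python3 -m jog 'ROWS' [FORCE]. ROWS is JSON, a list of rows, each a list of 7 numbers: the shift along the tool's x, y, z each as a share of 4 cm, from -1 to 1, then the turn, a rotation vector about the tool's x, y, z each as a share of 0.12 rad, from -1 to 1, then the closure, from 0 (fully open) to 1 (shut). A call has 1 to 20 rows; each row shifts and turns the commanded pose from where the row before left it, along the tool's axes as they then stand; what a row does not reach is not made up. A row lasts 1/12 s, in which the tool goes at most 41.7 mm and 7.16 degrees, less where a joint would pass 70% of its speed; a pose out of reach is approached as far as the arm can. A call with a number of a shift or a turn outside -1 to 1 is refused whole. A call with a gripper value outside its range is refused whole. The fingers move at their own pace and stop on an object; FORCE is the grip in N (left out, the last holds). Time passes only in rows, so rows that do not move let the fingers close. It gives the time, the measured TCP pose, the force, the opening and the grip force at its end, in the units of the state.
- observe(): the state, without advancing time (a new reading comes with each control period).
- capture(name): name is "side" or "top"; returns a dict with "image" (384x512x3 uint8, red, green, blue), "K" (3x3 intrinsics, pixels), "R" (3x3) and "t" (3): a world point X has camera coordinates R X + t. Camera axes: x right, y down, z forward; pixel columns grow to the right and rows downward; lengths in mm; the calibration is good to about 2 mm. A picture is of the moment at which its call begins. There is no depth.
- job_done(): hands the job in; it is judged then, once.
The state is a dict: "t": time; "joints": joint angles; "joint_vel": joint speeds; "effort": joint torques, N m; "ee_pos": TCP position; "orientation": TCP orientation; "force": force on the tool from outside, world axes, zero at the start; "moment": the same for the moment, N m; "finger_gap": finger opening in mm; "grasp_force": force on a finger pad.
Only numpy, scipy, OpenCV 4.12 (cv2) and the standard library are available. Lean on these libraries where they do the work, as an engineer would, in place of code of your own. Each camera call takes 0.05 s, during which the arm holds its last target. There are 200 camera calls.

### The job

Get this baking sheet ready for the oven: take the scrap tub's orange lid by its tab, first tip it up well aslant with its far side still resting on the rim, then lift it off and lay it flat, right way up, on the middle of the blue mat. Put every dark broken piece of dough into the tub, and set the four light pucks flat in the printed row on the sheet, one wholly inside each red ring. Leave the can, bowl and jar alone.

Things in the scene. Friction and masses are not known exactly. Their poses are not given: they have to be found in the camera images.
- tub: White round scrap tub, open at the top, fixed to the worktop. Outer diameter 136 mm, inner diameter 128 mm, height 80 mm, floor 5 mm thick. Origin: centre of its underside, z up. It starts empty with the lid on it.
- lid: Loose orange tub lid (90 g): disc 142 mm across, 6 mm thick, resting on the rim; below it a plug 120 mm across, 10 mm deep, loose (4 mm play) in the tub. Origin: centre of the plug's underside, z up; disc from 10 to 16 mm above it. Its only handle is a flat tab along the lid's -x, 66 to 105 mm from the centre, 26 mm wide (y), 10 to 18 mm above the origin.
- lid_tab (a point): Middle of the free part of the lid's tab, 89 mm from the lid's centre along its -x, 14 mm above the lid's origin; the tab can be pinched across its 26 mm width.
- lid_far (a point): Point on the underside of the lid's disc, across from the tab, above the rim of the tub: 68 mm from the centre along the lid's +x, 10 mm above the lid's origin.
- lid_mat: Blue square mat, 200 x 200 x 3 mm, fixed flat on the worktop. Origin: centre of its underside (its top is at 3 mm).
- sheet: Baking sheet, 280 (x) x 360 (y) mm, fixed. Origin: centre of its underside, z up. Its flat floor, a cream baking mat, is 20 mm above the origin; a low lip around the edge, 6 mm thick, rises 6 mm above the floor.
- ring0 (a point): Centre of printed red ring 0 of 4 on the baking mat, at floor height. The rings (62 mm inner diameter) form a straight row along the sheet's y, 75 mm apart, on the half of the sheet away from the robot.
- ring1 (a point): Centre of printed red ring 1 of 4 on the baking mat, at floor height. The rings (62 mm inner diameter) form a straight row along the sheet's y, 75 mm apart, on the half of the sheet away from the robot.
- ring2 (a point): Centre of printed red ring 2 of 4 on the baking mat, at floor height. The rings (62 mm inner diameter) form a straight row along the sheet's y, 75 mm apart, on the half of the sheet away from the robot.
- ring3 (a point): Centre of printed red ring 3 of 4 on the baking mat, at floor height. The rings (62 mm inner diameter) form a straight row along the sheet's y, 75 mm apart, on the half of the sheet away from the robot.
- puck0: Good frozen dough puck: light tan disc with dark chips, 46 mm diameter, 24 mm high, 45 g. Origin: its centre; z is the disc's axis. Any puck may go in any ring.
- puck1: Good frozen dough puck: light tan disc with dark chips, 46 mm diameter, 24 mm high, 45 g. Origin: its centre; z is the disc's axis. Any puck may go in any ring.
- puck2: Good frozen dough puck: light tan disc with dark chips, 46 mm diameter, 24 mm high, 45 g. Origin: its centre; z is the disc's axis. Any puck may go in any ring.
- puck3: Good frozen dough puck: light tan disc with dark chips, 46 mm diameter, 24 mm high, 45 g. Origin: its centre; z is the disc's axis. Any puck may go in any ring.
- scrap0: Broken scrap of dark brown frozen dough, a chunk 36 x 24 x 20 mm (its x, y, z), 25 g. Origin: its centre. May be absent (None).
- scrap1: Broken scrap of dark brown frozen dough, a chunk 34 x 26 x 20 mm (its x, y, z), 25 g. Origin: its centre. May be absent (None).
- scrap2: Broken scrap of dark brown frozen dough, a chunk 38 x 24 x 20 mm (its x, y, z), 25 g. Origin: its centre. May be absent (None).
- scrap3: Broken scrap of dark brown frozen dough, a chunk 32 x 25 x 20 mm (its x, y, z), 25 g. Origin: its centre. May be absent (None).
- can: Bystander: yellow-labelled food can, 74 mm diameter, 110 mm high. Origin: centre of underside.
- bowl: Bystander: white bowl, 100 mm across, 50 mm high. Origin: centre of underside.
- jar: Bystander: amber jar, closed, 60 mm diameter, 80 mm high. Origin: centre of underside.
Not all that is in view belongs to the job. Leave any green or turquoise look-alike of the puck3 alone.

How it is judged (in metres and radians):
On the way, in this order (a step that is already met when the one before it is completed fails the run):
1. the lid is tipped up at least 0.2 rad by its tab, its far side still on the tub's rim (angle between lid's own z axis and vertical above 0.2 rad and z of lid_far in the frame of tub between 0.068 and 0.092 m and horizontal distance between lid_far and tub below 0.085 m and z of lid_tab in the frame of tub above 0.105 m), for 0.2 s.
2. the lid lies flat, right way up, on the blue mat, let go (horizontal distance between lid and lid_mat below 0.04 m and angle between lid's own z axis and vertical below 0.08 rad and z of lid in the frame of lid_mat below 0.01 m and linear speed of lid below 0.02 m/s and contact force between lid and the fingers below 0.1 N), for 0.3 s.
At the end, for the whole second after the job is handed in: The lid lies flat (within 0.08 rad), right way up, on the blue mat, its centre within 40 mm of the mat's; every scrap present lies in the tub, below its rim; each puck lies flat on the sheet with its centre within 10 mm of the centre of a printed ring, one puck to a ring; lid and pucks at rest (horizontal distance between lid and lid_mat below 0.04 m and angle between lid's own z axis and vertical below 0.08 rad and z of lid in the frame of lid_mat below 0.01 m and linear speed of each of lid, puck0, puck1, puck2, puck3 below 0.02 m/s and horizontal distance between each of scrap0, scrap1, scrap2, scrap3 and tub below 0.064 m and z of each of scrap0, scrap1, scrap2, scrap3 in the frame of tub below 0.075 m and (horizontal distance between puck0 and ring0 below 0.01 m or horizontal distance between puck0 and ring1 below 0.01 m or horizontal distance between puck0 and ring2 below 0.01 m or horizontal distance between puck0 and ring3 below 0.01 m) and z of each of puck0, puck1, puck2, puck3 in the frame of sheet below 0.037 m and angle between the z axis of each of puck0, puck1, puck2, puck3 and the z axis of sheet, either way round below 0.15 rad and (horizontal distance between puck1 and ring0 below 0.01 m or horizontal distance between puck1 and ring1 below 0.01 m or horizontal distance between puck1 and ring2 below 0.01 m or horizontal distance between puck1 and ring3 below 0.01 m) and (horizontal distance between puck2 and ring0 below 0.01 m or horizontal distance between puck2 and ring1 below 0.01 m or horizontal distance between puck2 and ring2 below 0.01 m or horizontal distance between puck2 and ring3 below 0.01 m) and (horizontal distance between puck3 and ring0 below 0.01 m or horizontal distance between puck3 and ring1 below 0.01 m or horizontal distance between puck3 and ring2 below 0.01 m or horizontal distance between puck3 and ring3 below 0.01 m)); the robot touches nothing.
It fails at once if the can is knocked away or over (distance of can from where it was at the start of the episode above 0.03 m or angle between can's own z axis and vertical above 0.4 rad).
It fails at once if the bowl is knocked away or over (distance of bowl from where it was at the start of the episode above 0.03 m or angle between bowl's own z axis and vertical above 0.4 rad).
It fails at once if the jar is knocked away or over (distance of jar from where it was at the start of the episode above 0.03 m or angle between jar's own z axis and vertical above 0.4 rad).
Of scrap0, scrap1, scrap2, scrap3 only 2 to 4 are there at a start; the rules pass over those that are not, and their reading is None.
At some moment in a run one of puck0, puck1, puck2, puck3, scrap0, scrap1, scrap2, scrap3 may be knocked a few centimetres aside while the robot is not near it.
It also fails if it takes over 210 s, if anything falls off the work surface, if the arm or the gripper's body presses on something with over 40 N, if the wrist force passes 120 N, or if a joint passes its speed limit or range.

## Working session

There is one attempt and no reset: what is moved stays moved. The work goes in short steps, Python scripts to look and compute and a shell command to move; the robot and the scene stay as the last step left them, time stands still between calls to the robot, and variables do not carry over. Pictures are saved under pics/ and viewed, at most 14 in all, crops included, and the job is handed in when it is done.

```bash
ls; mkdir -p pics; python3 - <<'E'
from workcell import observe,capture,pinch_z
import cv2,numpy as np,pickle
d={}
for n in("top","side"):
    c=capture(n);d[n]=c;cv2.imwrite(f"pics/{n}0.png",cv2.resize(c["image"][:,:,::-1],(800,600),interpolation=cv2.INTER_CUBIC))
    print(n,c["K"],np.array(c["R"]).round(3),c["t"])
pickle.dump(d,open("c0.pkl","wb"))
s=observe();print(s["ee_pos"],s["orientation"],s["t"],pinch_z)
E
```

```text
pics
top [[374.14199333   0.         257.62197097]
 [  0.         374.14199333 193.0136958 ]
 [  0.           0.           1.        ]] [[-0.017 -0.999 -0.027]
 [-0.996  0.019 -0.087]
 [ 0.088  0.025 -0.996]] [  23.88328524  561.99075138 1017.1577034 ]
side [[428.20646531   0.         259.79745744]
 [  0.         428.20646531 191.14074827]
 [  0.           0.           1.        ]] [[-0.735 -0.678 -0.01 ]
 [-0.356  0.399 -0.845]
 [ 0.577 -0.618 -0.535]] [400.24941142 265.75495928 783.57170287]
[ 124.10734455 -509.75318405  230.60983102] [[ 9.71611159e-01  2.36583285e-01 -3.24615971e-04]
 [ 2.36583508e-01 -9.71610193e-01  1.37012634e-03]
 [ 8.74880457e-06 -1.40802882e-03 -9.99999009e-01]] 0.1 18.700000000000003
```

View pics/top0.png

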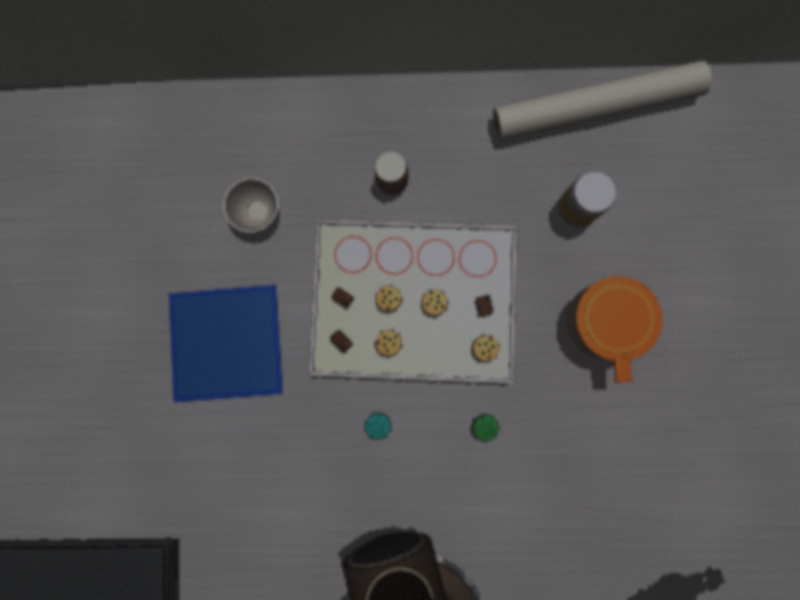

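View pics/side0.png

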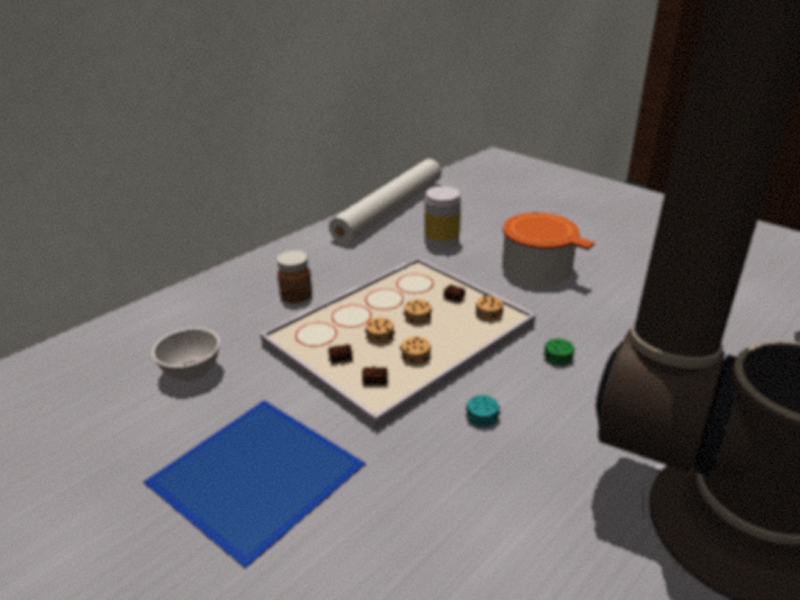

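The top view shows the lid at (620,319) with its tab at (624,370), and the mat at (226,343). There are three scraps at (342,298), (341,342) and (484,306). The pucks are at (389,298), (434,303), (389,343) and (486,348). The rings run from (353,254) to (478,258). The side view shows the same objects, plus the green and turquoise decoys at (559,350) and (483,408).

```bash
cat > h.py <<'E'
import cv2,numpy as np
from scipy.optimize import linear_sum_assignment
def masks(im):
    # every mask from HSV on the lightly blurred image
    h,s,v=cv2.split(cv2.cvtColor(cv2.GaussianBlur(im,(3,3),0),cv2.COLOR_RGB2HSV))
    h,s,v=h.astype(int),s.astype(int),v.astype(int)
    return h,s,v
def blobs(m,lo,hi):
    n,lab,st,ce=cv2.connectedComponentsWithStats(m.astype(np.uint8))
    out=[]
    for i in range(1,n):
        if lo<st[i,4]<hi:
            y,x=np.where(lab==i);out.append((ce[i],st[i,4],np.c_[x,y]))
    return out
def ray(c,p):
    R=np.array(c["R"]);o=-R.T@np.array(c["t"])
    d=R.T@np.linalg.inv(c["K"])@[p[0],p[1],1];return o,d/np.linalg.norm(d)
def onz(c,p,z):
    o,d=ray(c,p);return o+d*(z-o[2])/d[2]
def tri(c1,p1,c2,p2):
    o1,d1=ray(c1,p1);o2,d2=ray(c2,p2)
    s=np.linalg.lstsq(np.c_[d1,-d2],o2-o1,rcond=None)[0]
    a,b=o1+s[0]*d1,o2+s[1]*d2;return (a+b)/2,np.linalg.norm(a-b)
def proj(c,X):
    x=np.array(c["K"])@(np.array(c["R"])@np.array(X)+c["t"]);return x[:2]/x[2]
E
python3 - <<'E'
from h import *;import pickle
d=pickle.load(open("c0.pkl","rb"))
pts={"top":[(620,300),(624,372),(226,343),(342,298),(484,306),(389,298),(486,340),(353,254),(353,236),(330,360),(560,260)],
"side":[(540,228),(585,243),(255,480),(340,351),(454,292),(416,345),(382,322),(316,334),(297,334),(400,395)]}
for n in d:
    hsv=masks(d[n]["image"])
    print(n,[tuple(int(a[int(y/1.5625),int(x/1.5625)]) for a in hsv) for x,y in pts[n]])
E
```

```text
top [(13, 188, 133), (11, 196, 133), (109, 176, 90), (8, 116, 55), (7, 110, 58), (22, 113, 120), (24, 102, 123), (114, 9, 141), (3, 51, 134), (32, 24, 137), (150, 5, 94)]
side [(10, 205, 198), (10, 201, 194), (108, 177, 134), (9, 179, 50), (8, 178, 56), (16, 147, 184), (16, 145, 195), (21, 32, 221), (11, 70, 207), (18, 49, 219)]
```

```bash
cat >> h.py <<'E'
roi={"top":[(318,225),(515,229),(512,382),(312,376)],"side":[(264,337),(418,262),(535,320),(378,425)]}
def sheetobs(c,n,s0=75):
    h,s,v=masks(c["image"]);m=(s>s0)&((h<32))
    if n=="side": m=((s>95)&(h<32))
    r=np.zeros(m.shape,np.uint8);cv2.fillPoly(r,[(np.array(roi[n])/1.5625).astype(np.int32)],1)
    m=cv2.morphologyEx((m&(r>0)).astype(np.uint8),cv2.MORPH_OPEN,np.ones((3,3)))
    P,S=[],[]
    for ce,a,px in blobs(m,40,900):
        mv=np.percentile(v[px[:,1],px[:,0]],75);(S if mv<(85 if n=="top" else 110) else P).append((ce,a,px))
    return P,S
def lidobs(c):
    h,s,v=masks(c["image"]);return max(blobs((h<20)&(s>160)&(v>90),200,9e4),key=lambda b:b[1])
def matobs(c):
    h,s,v=masks(c["image"]);return max(blobs((h>100)&(h<120)&(s>110),200,9e4),key=lambda b:b[1])
E
cat > m0.py <<'E'
from h import *;import pickle
d=pickle.load(open("c0.pkl","rb"));t,s=d["top"],d["side"]
A,B=sheetobs(t,"top"),sheetobs(s,"side")
for k,nm,z in((0,"puck",32),(1,"scrap",30)):
    C=np.array([[tri(t,a[0],s,b[0])[1] + abs(tri(t,a[0],s,b[0])[0][2]-30) for b in B[k]] for a in A[k]])
    print(nm,len(A[k]),len(B[k]))
    for i,j in zip(*linear_sum_assignment(C)):
        X,e=tri(t,A[k][i][0],s,B[k][j][0])
        W=np.array([onz(t,p,z+8)[:2] for p in A[k][i][2].astype(float)]);w,V=np.linalg.eigh(np.cov(W.T))
        print(X.round(1),"err",round(e,1),"onz",onz(t,A[k][i][0],z+3)[:2].round(1),A[k][i][1],"ang",np.degrees(np.arctan2(V[1,1],V[0,1])).round(),np.sqrt(w*12).round())
h_,s_,v_=masks(t["image"])
r=np.zeros(h_.shape,np.uint8);cv2.fillPoly(r,[(np.array([(322,230),(510,232),(510,282),(322,278)])/1.5625).astype(np.int32)],1)
m=((h_<12)|(h_>165))&(s_>22)&(r>0)
for ce,a,px in blobs(m,30,900):
    (x,y),_,_=cv2.fitEllipse(px.astype(np.float32));print("ring",a,np.array((x,y)).round(1),onz(t,(x,y),20).round(1))
# lid: disc circle of the top mask at z=86 (mean radius), tab at far points
for c,n in((t,"top"),(s,"side")):
    b=lidobs(c);q=np.array([onz(c,p,89)[:2] for p in b[2].astype(float)])
    cen,w=np.median(q,0),0
    print(n,"lid centroid",b[0].round(1),q.mean(0).round(1),q.min(0).round(1),q.max(0).round(1))
    mb=matobs(c);print("mat",onz(c,mb[0],3).round(1),cv2.minAreaRect(np.array([onz(c,p,3)[:2] for p in mb[2].astype(float)],np.float32)))
    img=np.zeros(c["image"].shape[:2],np.uint8);img[b[2][:,1],b[2][:,0]]=1
    op=cv2.morphologyEx(img,cv2.MORPH_OPEN,cv2.getStructuringElement(cv2.MORPH_ELLIPSE,(15,15) if n=="top" else (11,11)))
    cnt=max(cv2.findContours(op,0,2)[0],key=len)
    e=cv2.fitEllipse(cnt);print("disc",e,onz(c,e[0],88).round(1))
    tb=max(blobs(cv2.morphologyEx(img-op,cv2.MORPH_OPEN,np.ones((2,2))),10,400),key=lambda b:b[1]);print("tab",tb[0],tb[1],onz(c,tb[0],88).round(1))
    globals()[n+"d"]=(e[0],tb[0])
print("tri disc",tri(t,topd[0],s,sided[0]),"tab",tri(t,topd[1],s,sided[1]))
E
python3 m0.py
```

```text
puck 4 4
[567.5  39.2  35.7] err 2.1 onz [568.4  40. ] 200 ang 165.0 [37. 39.]
[558.1 -42.   35.3] err 2.2 onz [559.  -41.3] 200 ang 139.0 [37. 39.]
[488.6  40.3  35.3] err 1.9 onz [489.3  40.9] 201 ang 169.0 [37. 39.]
[ 476.4 -129.5   34.5] err 1.4 onz [ 477. -129.] 205 ang 109.0 [37. 39.]
scrap 3 3
[571.8 121.1  33. ] err 2.5 onz [572.7 122. ] 57 ang 61.0 [16. 26.]
[ 551.6 -130.1   33.6] err 0.6 onz [ 551.8 -129.9] 60 ang -177.0 [18. 25.]
[494.4 124.1  32.9] err 3.3 onz [495.6 125.2] 68 ang 47.0 [17. 29.]
ring 868 [265.3 163.7] [645.1  -9.2  20. ]
top lid centroid [395.6 205.3] [ 518.  -343.4] [ 421.4 -411.5] [ 589.1 -275.2]
mat [494.6 340.    3. ] ((495.7766418457031, 340.35955810546875), (197.37770080566406, 197.9150848388672), 3.6370885372161865)
disc ((395.4805603027344, 203.92498779296875), (51.87284469604492, 53.486751556396484), 125.76990509033203) [ 521.6 -343.7   88. ]
tab [399.1875     238.08333333] 96 [ 433.8 -348.8   88. ]
side lid centroid [347.3 147.8] [ 510.1 -337.1] [ 416.7 -407.7] [ 585.4 -268.3]
mat [486.  348.3   3. ] ((494.88751220703125, 338.82684326171875), (198.8210906982422, 198.278076171875), 3.5903286933898926)
disc ((345.965087890625, 147.38006591796875), (20.747549057006836, 47.705406188964844), 94.8371810913086) [ 514.7 -338.1   88. ]
tab [373.125 156.175] 40 [ 428.  -341.7   88. ]
tri disc (array([ 520.83958009, -346.19589051,   82.81178604]), np.float64(2.486789925799459)) tab (array([ 433.20254251, -351.00287026,   82.47948296]), np.float64(0.9975426335061904))
```

```bash
cat > go.py <<'E'
# go.py x y z yaw_deg [pitch_rad about world-ish lid y]: prints shift/turn units from the present pose
import sys,numpy as np
from scipy.spatial.transform import Rotation as Ro
from workcell import observe
def need(p,yaw,pitch=0):
    s=observe();R=np.array(s["orientation"])
    T=Ro.from_euler("z",yaw,degrees=True).as_matrix()@Ro.from_euler("y",pitch).as_matrix()@np.diag([1,-1,-1.])
    d=R.T@(np.array(p)-s["ee_pos"])/40;w=(Ro.from_matrix(R.T@T)).as_rotvec()/.12
    print("ee",np.round(s["ee_pos"],1),"t",round(s["t"],1),"gap",round(s["finger_gap"],1),"shift",d.round(2),"turn",w.round(2))
if __name__=="__main__":
    a=[float(v) for v in sys.argv[1:]];need(a[:3],*a[3:])
E
python3 - <<'E'
from h import *;import pickle
from scipy.optimize import differential_evolution
from scipy.ndimage import map_coordinates
d=pickle.load(open("c0.pkl","rb"))
th=np.linspace(0,2*np.pi,60,endpoint=False);out={}
for n in d:
    c=d[n];a=cv2.cvtColor(c["image"],cv2.COLOR_RGB2LAB)[:,:,1].astype(float)
    def cost(q):
        u=np.array([-np.sin(q[2]),np.cos(q[2])]);cs=[np.array(q[:2])+k*75*u for k in(-1.5,-.5,.5,1.5)]
        X=np.concatenate([np.c_[x[0]+q[3]*np.cos(th),x[1]+q[3]*np.sin(th),np.full(60,20)] for x in cs])
        x=X@np.array(c["R"]).T+c["t"];x=x@np.array(c["K"]).T;x=x[:,:2]/x[:,2:]
        return -map_coordinates(a,[x[:,1],x[:,0]],order=1).mean()
    r=differential_evolution(cost,[(625,665),(-30,10),(-.15,.15),(30,36)],seed=1);q=r.x
    u=np.array([-np.sin(q[2]),np.cos(q[2])]);print(n,q.round(3),r.fun,[(q[:2]+k*75*u).round(1).tolist() for k in(-1.5,-.5,.5,1.5)])
E
python3 go.py 433 -350 140 3.3
```

```text
top [ 6.45118e+02 -9.10800e+00 -5.60000e-02  3.21010e+01] -137.84088731711336 [[638.8, -121.4], [643.0, -46.5], [647.2, 28.3], [651.4, 103.2]]
side [ 6.45626e+02 -1.29350e+01 -5.70000e-02  3.29500e+01] -138.89378134815203 [[639.2, -125.3], [643.5, -50.4], [647.8, 24.5], [652.1, 99.4]]
ee [ 124.1 -509.8  230.6] t 0.1 gap 84.8 shift [ 8.45 -2.05  2.27] turn [-0.01  0.    1.51]
```

```bash
python3 -m jog '[[0.7,-0.17,0.19,0,0,0.13,0.3],[0.7,-0.17,0.19,0,0,0.13,0.3],[0.7,-0.17,0.19,0,0,0.13,0.3],[0.7,-0.17,0.19,0,0,0.13,0.3],[0.7,-0.17,0.19,0,0,0.13,0.3],[0.7,-0.17,0.19,0,0,0.13,0.3],[0.7,-0.17,0.19,0,0,0.13,0.3],[0.7,-0.17,0.19,0,0,0.13,0.3],[0.7,-0.17,0.19,0,0,0.13,0.3],[0.7,-0.17,0.19,0,0,0.13,0.3],[0.7,-0.17,0.19,0,0,0.13,0.3],[0.5,-0.15,0.15,0,0,0.1,0.3],[0,0,0,0,0,0,0.3],[0,0,0,0,0,0,0.3]]' 60; python3 go.py 433 -350 74 3.3
```

```text
t: 1.27
ee_pos: [435.7, -378.9, 140.6]
orientation: [[0.998, 0.057, -0.002], [0.057, -0.998, 0.001], [-0.002, -0.001, -1.0]]
force: [-0.5, 0.5, -0.5]
finger_gap: 59.7
grasp_force: 0.0
ee [ 435.7 -378.9  140.6] t 1.3 gap 59.7 shift [-0.02 -0.72  1.67] turn [-0.01  0.01 -0.  ]
```

```bash
python3 -m jog '[[0,-0.36,0,0,0,0,0.3],[0,-0.36,0,0,0,0,0.3],[0,0,0,0,0,0,0.3],[0,0,0.4,0,0,0,0.3],[0,0,0.4,0,0,0,0.3],[0,0,0.4,0,0,0,0.3],[0,0,0.4,0,0,0,0.3],[0,0,0,0,0,0,0.3],[0,0,0,0,0,0,0.3]]'; python3 go.py 433 -350 74 3.3; python3 - <<'E'
from workcell import capture
import cv2
t=capture("top")["image"];s=capture("side")["image"]
f=lambda i:cv2.resize(i[:,:,::-1],(400,400),interpolation=cv2.INTER_CUBIC)
cv2.imwrite("pics/a.png",cv2.hconcat([f(t[170:270,350:450]),f(s[110:200,310:400])]))
E
```

```text
t: 2.02
ee_pos: [432.9, -350.6, 77.7]
orientation: [[0.999, 0.055, -0.001], [0.055, -0.999, 0.001], [-0.001, -0.001, -1.0]]
force: [0.3, -0.2, 1.0]
finger_gap: 60.0
grasp_force: 0.0
ee [ 432.9 -350.6   77.7] t 2.0 gap 60.0 shift [ 0.   -0.01  0.09] turn [-0.01  0.01 -0.02]
```

View pics/a.png

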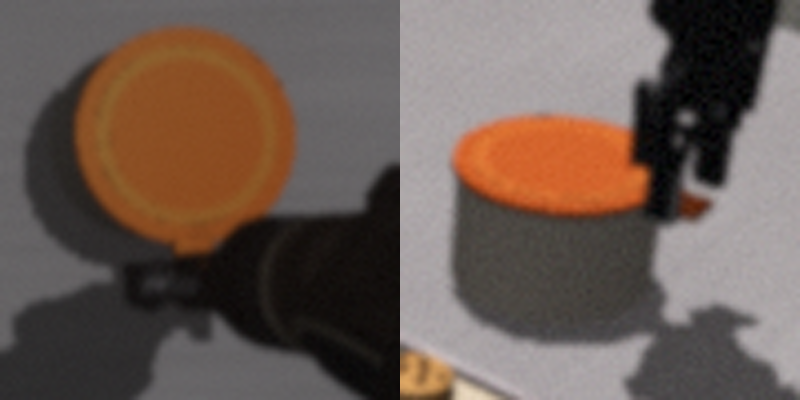

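The fingers straddle the tab: in the crop the tab emerges at about (200,250) and the near finger is at (165,285). The side crop shows the tab end at (690,205) between the fingers. I'll close on it.

```bash
python3 -m jog '[[0,0,0.09,0,0,0,0.3],[0,0,0,0,0,0,1],[0,0,0,0,0,0,1],[0,0,0,0,0,0,1],[0,0,0,0,0,0,1],[0,0,0,0,0,0,1],[0,0,0,0,0,0,1],[0,0,0,0,0,0,1],[0,0,0,0,0,0,1]]' 80; python3 - <<'E'
# arc about the far rim point: lid far point P, pitch th about lid y (lid -x goes up)
import numpy as np
from scipy.spatial.transform import Rotation as Ro
from workcell import observe
s=observe();R=np.array(s["orientation"]);u=R[:,0]
g=np.array(s["ee_pos"]);P=g+u*157;P[2]=80
ax=np.cross([0,0,1],u) # lid y
pg,pR=g,R
for th in np.arange(.04,.33,.04):
    Q=Ro.from_rotvec(ax*th).as_matrix();n=P+Q@(g-P);nR=Q@R
    print((pR.T@(n-pg)/40).round(2),(Ro.from_matrix(pR.T@nR).as_rotvec()/.12).round(2));pg,pR=n,nR
E
```

```text
t: 2.87
ee_pos: [434.0, -351.2, 74.7]
orientation: [[0.998, 0.055, 0.001], [0.055, -0.998, -0.001], [0.001, 0.001, -1.0]]
force: [-1.8, 0.7, 5.2]
finger_gap: 23.7
grasp_force: 78.3
[-0.    0.   -0.16] [ 0.   -0.33 -0.  ]
[-0.    0.   -0.16] [ 0.   -0.33 -0.  ]
[-0.    0.   -0.16] [ 0.   -0.33 -0.  ]
[-0.    0.   -0.16] [ 0.   -0.33 -0.  ]
[-0.    0.   -0.16] [ 0.   -0.33 -0.  ]
[-0.    0.   -0.16] [ 0.   -0.33 -0.  ]
[-0.    0.   -0.16] [ 0.   -0.33 -0.  ]
[-0.    0.   -0.16] [ 0.   -0.33 -0.  ]
```

```bash
python3 -m jog '[[0,0,-0.16,0,-0.33,0,1],[0,0,-0.16,0,-0.33,0,1],[0,0,-0.16,0,-0.33,0,1],[0,0,-0.16,0,-0.33,0,1],[0,0,-0.16,0,-0.33,0,1],[0,0,-0.16,0,-0.33,0,1],[0,0,-0.16,0,-0.33,0,1],[0,0,-0.16,0,-0.33,0,1],[0,0,0,0,0,0,1],[0,0,0,0,0,0,1],[0,0,0,0,0,0,1],[0,0,0,0,0,0,1]]'; python3 - <<'E'
from workcell import capture
import cv2
t=capture("top")["image"];s=capture("side")["image"]
f=lambda i:cv2.resize(i[:,:,::-1],(400,400),interpolation=cv2.INTER_CUBIC)
cv2.imwrite("pics/b.png",cv2.hconcat([f(t[170:270,350:450]),f(s[110:200,310:400])]))
E
```

```text
t: 3.87
ee_pos: [440.4, -350.6, 124.3]
orientation: [[0.949, 0.055, -0.311], [0.052, -0.999, -0.017], [-0.311, -0.0, -0.95]]
force: [-0.2, 1.0, -1.1]
finger_gap: 23.9
grasp_force: 78.6
```

View pics/b.png

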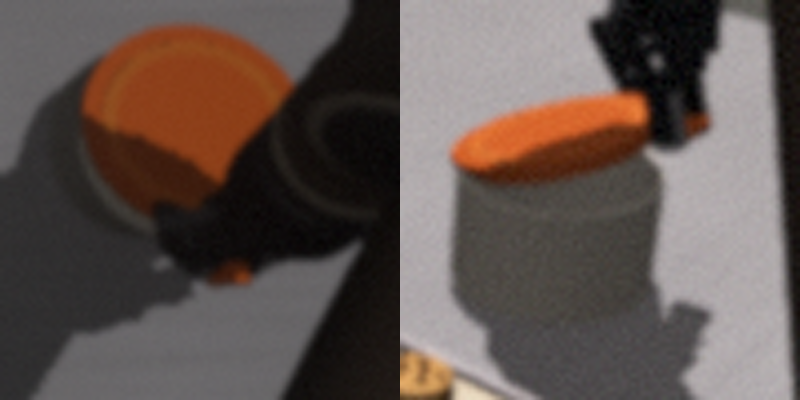

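The lid is tipped about 0.31 rad. In the side crop its far edge still sits on the rim, around (460,165). Next I lift and level it.

```bash
python3 -m jog '[[-0.08,0,-0.24,0,0,0,1],[-0.13,0,-0.4,0,0,0,1],[-0.13,0,-0.4,0,0,0,1],[-0.13,0,-0.4,0,0,0,1],[-0.13,0,-0.4,0,0,0,1],[-0.13,0,-0.4,0,0,0,1],[0,0,0,0,0.33,0,1],[0,0,0,0,0.33,0,1],[0,0,0,0,0.33,0,1],[0,0,0,0,0.33,0,1],[0,0,0,0,0.33,0,1],[0,0,0,0,0.33,0,1],[0,0,0,0,0.33,0,1],[0,0,0,0,0.33,0,1],[0,0,0,0,0,0,1],[0,0,0,0,0,0,1]]'; python3 go.py 406 335 180 3.3
```

```text
t: 5.3
ee_pos: [440.2, -350.7, 220.0]
orientation: [[0.999, 0.054, 0.0], [0.054, -0.999, -0.001], [0.0, 0.001, -1.0]]
force: [-0.6, -0.3, -1.4]
finger_gap: 23.6
grasp_force: 78.6
ee [ 440.2 -350.7  220. ] t 5.3 gap 23.6 shift [  0.07 -17.16   0.98] turn [ 0.01 -0.   -0.03]
```

```bash
python3 -m jog '[[0,-0.3,0.03,0,0,0,1],[0,-0.6,0.03,0,0,0,1],[0,-0.6,0.03,0,0,0,1],[0,-0.6,0.03,0,0,0,1],[0,-0.6,0.03,0,0,0,1],[0,-0.6,0.03,0,0,0,1],[0,-0.6,0.03,0,0,0,1],[0,-0.6,0.03,0,0,0,1],[0,-0.6,0.03,0,0,0,1],[0,-0.6,0.03,0,0,0,1],[0,-0.6,0.03,0,0,0,1],[0,-0.6,0.03,0,0,0,1],[0,-0.6,0.03,0,0,0,1],[0,-0.6,0.03,0,0,0,1],[0,-0.6,0.03,0,0,0,1],[0,-0.6,0.03,0,0,0,1],[0,-0.6,0.03,0,0,0,1]]';python3 -m jog '[[0,-0.6,0.03,0,0,0,1],[0,-0.6,0.03,0,0,0,1],[0,-0.6,0.03,0,0,0,1],[0,-0.6,0.03,0,0,0,1],[0,-0.6,0.03,0,0,0,1],[0,-0.6,0.03,0,0,0,1],[0,-0.6,0.03,0,0,0,1],[0,-0.6,0.03,0,0,0,1],[0,-0.6,0.03,0,0,0,1],[0,-0.6,0.03,0,0,0,1],[0,-0.6,0.03,0,0,0,1],[0,-0.3,0.03,0,0,0,1],[0,0,0,0,0,0,1],[0,0,0,0,0,0,1]]';python3 go.py 408 334 12 3.3
```

```text
t: 6.72
ee_pos: [419.4, 34.9, 198.3]
orientation: [[0.997, 0.076, -0.002], [0.076, -0.997, 0.011], [-0.001, -0.011, -1.0]]
force: [-0.6, 0.3, 0.4]
finger_gap: 23.6
grasp_force: 78.6
t: 7.88
ee_pos: [403.8, 148.2, 202.6]
orientation: [[0.966, 0.256, -0.035], [0.258, -0.958, 0.128], [-0.001, -0.133, -0.991]]
force: [0.3, -0.5, -0.9]
finger_gap: 23.8
grasp_force: 78.7
ee [403.8 148.2 202.6] t 7.9 gap 23.8 shift [ 1.31 -3.79  5.31] turn [-1.11  0.12  1.69]
```

```bash
python3 -c "
from workcell import observe;s=observe();print(s['joints'],s['joint_vel'])"
```

```text
[ 0.26022465 -0.05379252 -0.29502054  1.33070002  0.13336346  3.14060908] [-0.01076952 -0.00045509 -0.00123348 -0.00069775 -0.00074061 -0.00103895]
```

Joint 6 is at its limit, because yaw = j1 − j6 + π. I'll lay the lid with a yaw of about 70° instead.

```bash
python3 go.py 404 148 200 70; python3 go.py 404 148 200 15
```

```text
ee [403.8 148.2 202.6] t 7.9 gap 23.8 shift [0.   0.01 0.06] turn [-1.03 -0.53 -7.99]
ee [403.8 148.2 202.6] t 7.9 gap 23.8 shift [0.   0.01 0.06] turn [-1.11  0.01 -0.01]
```

```bash
python3 -m jog '[[0,0,0,-0.08,-0.04,-0.5,1],[0,0,0,-0.08,-0.04,-0.5,1],[0,0,0,-0.08,-0.04,-0.5,1],[0,0,0,-0.08,-0.04,-0.5,1],[0,0,0,-0.08,-0.04,-0.5,1],[0,0,0,-0.08,-0.04,-0.5,1],[0,0,0,-0.08,-0.04,-0.5,1],[0,0,0,-0.08,-0.04,-0.5,1],[0,0,0,-0.08,-0.04,-0.5,1],[0,0,0,-0.08,-0.04,-0.5,1],[0,0,0,-0.08,-0.04,-0.5,1],[0,0,0,-0.08,-0.04,-0.5,1],[0,0,0,-0.08,-0.04,-0.5,1],[0,0,0,0,0,-0.5,1],[0,0,0,0,0,-0.5,1],[0,0,0,0,0,-0.5,1],[0,0,0,0,0,0,1],[0,0,0,0,0,0,1]]';python3 go.py 465 257 90 70
```

```text
t: 9.38
ee_pos: [403.9, 147.7, 202.6]
orientation: [[0.343, 0.939, -0.01], [0.939, -0.343, -0.005], [-0.008, -0.008, -1.0]]
force: [-0.3, 0.4, -0.6]
finger_gap: 24.0
grasp_force: 78.7
ee [403.9 147.7 202.6] t 9.4 gap 24.0 shift [3.11 0.52 2.79] turn [-0.06  0.07 -0.01]
```

```bash
python3 -m jog '[[0.5,0.09,0.1,-0.01,0.01,0,1],[0.5,0.09,0.45,-0.01,0.01,0,1],[0.5,0.09,0.45,-0.01,0.01,0,1],[0.5,0.09,0.45,-0.01,0.01,0,1],[0.5,0.09,0.45,-0.01,0.01,0,1],[0.5,0.07,0.45,-0.01,0.01,0,1],[0.1,0,0.4,0,0.01,0,1],[0,0,0,0,0,0,1],[0,0,0,0,0,0,1]]';python3 go.py 465 257 12 70;  python3 - <<'E'
from workcell import capture
import cv2
t=capture("top")["image"];s=capture("side")["image"]
f=lambda i:cv2.resize(i[:,:,::-1],(400,400),interpolation=cv2.INTER_CUBIC)
cv2.imwrite("pics/c.png",cv2.hconcat([f(t[160:280,90:210]),f(s[220:370,80:230])]))
E
```

```text
t: 10.13
ee_pos: [464.4, 256.7, 91.1]
orientation: [[0.342, 0.94, -0.003], [0.94, -0.342, -0.001], [-0.002, -0.002, -1.0]]
force: [0.7, -0.3, -1.5]
finger_gap: 24.0
grasp_force: 78.7
ee [464.4 256.7  91.1] t 10.1 gap 24.0 shift [0.02 0.02 1.98] turn [-0.02  0.01  0.  ]
```

View pics/c.png

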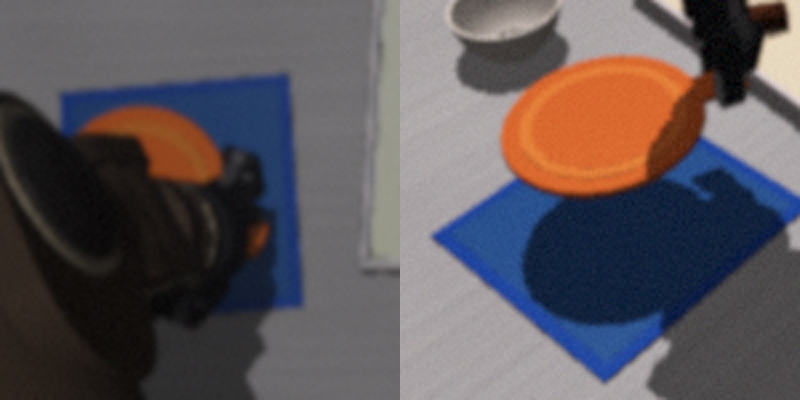

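The lid hangs roughly level above the mat: the side crop has the lid at (600,125) and its shadow on the mat. Lowering it.

```bash
python3 -m jog '[[0,0,0.3,0,0,0,1],[0,0,0.4,0,0,0,1],[0,0,0.4,0,0,0,1],[0,0,0.4,0,0,0,1],[0,0,0.2,0,0,0,1],[0,0,0.1,0,0,0,1],[0,0,0.1,0,0,0,1],[0,0,0,0,0,0,1],[0,0,0,0,0,0,1]]';python3 -m jog '[[0,0,0.04,0,0,0,1],[0,0,0.03,0,0,0,1],[0,0,0.03,0,0,0,1],[0,0,0,0,0,0,1],[0,0,0,0,0,0,1]]'
```

```text
t: 10.98
ee_pos: [465.7, 257.4, 16.8]
orientation: [[0.341, 0.94, 0.001], [0.94, -0.341, 0.001], [0.001, 0.0, -1.0]]
force: [-0.1, -0.4, -1.1]
finger_gap: 23.4
grasp_force: 78.7
t: 11.4
ee_pos: [465.2, 257.3, 11.9]
orientation: [[0.341, 0.94, -0.0], [0.94, -0.341, 0.001], [0.0, -0.001, -1.0]]
force: [0.7, 0.4, -2.0]
finger_gap: 23.6
grasp_force: 78.7
```

```bash
python3 -m jog '[[0,0,0.03,0,0,0,1],[0,0,0.03,0,0,0,1],[0,0,0.02,0,0,0,1],[0,0,0,0,0,0,1],[0,0,0,0,0,0,1]]'
```

```text
t: 11.82
ee_pos: [465.1, 257.3, 8.7]
orientation: [[0.341, 0.94, -0.0], [0.94, -0.341, 0.001], [0.0, -0.001, -1.0]]
force: [1.0, -0.2, -0.2]
finger_gap: 23.8
grasp_force: 78.7
```

```bash
python3 -m jog '[[0,0,0.02,0,0,0,1],[0,0,0,0,0,0,1],[0,0,0,0,0,0,0.8],[0,0,0,0,0,0,0.5],[0,0,0,0,0,0,0.4],[0,0,0,0,0,0,0.4],[0,0,0,0,0,0,0.4],[0,0,0,0,0,0,0.4],[0,0,0,0,0,0,0.4],[0,0,-0.1,0,0,0,0.4],[0,0,-0.4,0,0,0,0.4],[0,0,-0.5,0,0,0,0.4],[0,0,-0.5,0,0,0,0.4],[0,0,-0.5,0,0,0,0.4],[0,0,-0.5,0,0,0,0.4],[0,0,-0.5,0,0,0,0.4],[0,0,0,0,0,0,0.4]]'; python3 go.py 500 120 150 90
```

```text
t: 13.23
ee_pos: [467.0, 258.2, 132.5]
orientation: [[0.341, 0.94, 0.005], [0.94, -0.341, 0.004], [0.005, 0.004, -1.0]]
force: [0.4, 0.5, 1.1]
finger_gap: 51.1
grasp_force: 0.0
ee [467.  258.2 132.5] t 13.2 gap 51.1 shift [-2.96  1.96 -0.45] turn [ 0.04 -0.04 -2.9 ]
```

```bash
cat > m.py <<'E'
from h import *
from workcell import capture
t,s=capture("top"),capture("side")
A,B=sheetobs(t,"top"),sheetobs(s,"side")
for k,nm,z in((0,"puck",34),(1,"scrap",33)):
    print(nm,"top:",len(A[k]),"side:",len(B[k]))
    for a in A[k]:
        W=np.array([onz(t,p,z+5)[:2] for p in a[2].astype(float)]);w,V=np.linalg.eigh(np.cov(W.T))
        T=min([tri(t,a[0],s,b[0]) for b in B[k]],key=lambda r:r[1]+abs(r[0][2]-34),default=(np.zeros(3),99))
        print("  top",onz(t,a[0],z)[:2].round(1),"tri",T[0].round(1),"err %.1f"%T[1],"n",a[1],"ang",np.degrees(np.arctan2(V[1,1],V[0,1])).round(),np.sqrt(w*12).round())
    print("  side only",[onz(s,b[0],z)[:2].round().tolist() for b in B[k]])
b=lidobs(s);q=cv2.convexHull(b[2].astype(np.int32));e=cv2.fitEllipse(q);print("lid side",onz(s,e[0],17).round(1))
b=lidobs(t);e=cv2.fitEllipse(cv2.convexHull(b[2].astype(np.int32)));print("lid top",onz(t,e[0],17).round(1))
cv2.imwrite("pics/last.png",cv2.hconcat([cv2.resize(i["image"][:,:,::-1],(400,300),interpolation=cv2.INTER_AREA) for i in (t,s)]))
E
python3 m.py; python3 go.py 572 121 90 61
```

```text
puck top: 4 side: 4
  top [568.4  40. ] tri [567.5  39.3  35.6] err 1.9 n 199 ang 161.0 [37. 39.]
  top [558.9 -41.1] tri [557.9 -41.8  35.4] err 2.2 n 197 ang 144.0 [37. 39.]
  top [489.3  40.6] tri [488.7  40.   35.1] err 1.6 n 204 ang 163.0 [38. 39.]
  top [ 477.  -129.2] tri [ 476.4 -129.6   34.3] err 1.6 n 205 ang 109.0 [37. 39.]
  side only [[476.0, -130.0], [558.0, -44.0], [568.0, 37.0], [489.0, 38.0]]
scrap top: 3 side: 3
  top [572.7 122. ] tri [570.7 120.1  33.2] err 5.3 n 57 ang 61.0 [16. 26.]
  top [ 553.  -129.4] tri [ 552.4 -129.8   33.4] err 1.4 n 59 ang -166.0 [18. 24.]
  top [495.  125.1] tri [493.9 124.2  32.9] err 2.8 n 66 ang 52.0 [17. 28.]
  side only [[552.0, -131.0], [569.0, 119.0], [493.0, 124.0]]
lid side [488.3 330.8  17. ]
lid top [538.6 345.7  17. ]
ee [465.7 257.5 128.8] t 13.3 gap 51.2 shift [-2.3   3.66  0.97] turn [ 0.01 -0.02  1.32]
```

View pics/last.png

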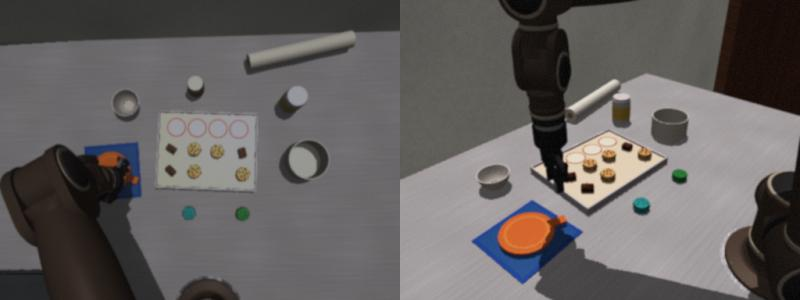

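The picture shows the lid flat on the mat at (526,233), right half, and all three scraps and four pucks where they were. Now the scrap at (572,121).

```bash
python3 -m jog '[[-0.29,0.46,0,0,0,0.16,0.4],[-0.29,0.46,0,0,0,0.16,0.4],[-0.29,0.46,0,0,0,0.16,0.4],[-0.29,0.46,0.1,0,0,0.16,0.4],[-0.29,0.46,0.2,0,0,0.16,0.4],[-0.29,0.46,0.2,0,0,0.16,0.4],[-0.29,0.46,0.2,0,0,0.16,0.4],[-0.27,0.44,0.2,0,0,0.16,0.4],[0,0,0,0,0,0,0.4],[0,0,0,0,0,0,0.4]]'; python3 go.py 572 121 25 61
```

```text
t: 14.17
ee_pos: [561.1, 113.1, 89.9]
orientation: [[0.483, 0.876, -0.004], [0.876, -0.483, 0.0], [-0.002, -0.003, -1.0]]
force: [0.6, 0.5, 0.2]
finger_gap: 51.2
grasp_force: 0.0
ee [561.1 113.1  89.9] t 14.2 gap 51.2 shift [0.31 0.15 1.62] turn [-0.03  0.01  0.02]
```

```bash
python3 -m jog '[[0.31,0.15,0,0,0,0,0.4],[0,0,0.4,0,0,0,0.4],[0,0,0.4,0,0,0,0.4],[0,0,0.4,0,0,0,0.4],[0,0,0.3,0,0,0,0.4],[0,0,0.1,0,0,0,0.4],[0,0,0,0,0,0,0.4],[0,0,0,0,0,0,1],[0,0,0,0,0,0,1],[0,0,0,0,0,0,1],[0,0,0,0,0,0,1],[0,0,0,0,0,0,1],[0,0,0,0,0,0,1]]' 40; python3 go.py 572 121 25 61
```

```text
t: 15.25
ee_pos: [574.0, 122.4, 29.1]
orientation: [[0.481, 0.877, 0.002], [0.877, -0.481, 0.002], [0.002, 0.001, -1.0]]
force: [-1.0, 1.3, 6.0]
finger_gap: 22.9
grasp_force: 40.6
ee [574.  122.4  29.1] t 15.2 gap 22.9 shift [-0.06 -0.03  0.1 ] turn [ 0.01 -0.02  0.04]
```

```bash
python3 -m jog '[[0,0,-0.3,0,0,0,1],[0,0,-0.5,0,0,0,1],[0,0,-0.5,0,0,0,1],[0,0,-0.5,0,0,0,1],[0,0,-0.5,0,0,0,1],[0,0,-0.5,0,0,0,1],[0,0,-0.2,0,0,0,1],[0,0,0,0,0,0,1],[0,0,0,0,0,0,1]]'; python3 go.py 521 -345 150 61
```

```text
t: 16.0
ee_pos: [573.3, 122.0, 147.4]
orientation: [[0.481, 0.877, -0.0], [0.877, -0.481, 0.001], [0.001, -0.0, -1.0]]
force: [0.4, -0.7, -0.0]
finger_gap: 23.1
grasp_force: 39.9
ee [573.3 122.  147.4] t 16.0 gap 23.1 shift [-10.86   4.47  -0.07] turn [-0.   -0.    0.03]
```

```bash
python3 -m jog '[[-0.3,0.12,0,0,0,0,1],[-0.56,0.23,0,0,0,0,1],[-0.56,0.23,0,0,0,0,1],[-0.56,0.23,0,0,0,0,1],[-0.56,0.23,0,0,0,0,1],[-0.56,0.23,0,0,0,0,1],[-0.56,0.23,0,0,0,0,1],[-0.56,0.23,0,0,0,0,1],[-0.56,0.23,0,0,0,0,1],[-0.56,0.23,0,0,0,0,1],[-0.56,0.23,0,0,0,0,1],[-0.56,0.23,0,0,0,0,1],[-0.56,0.23,0,0,0,0,1],[-0.56,0.23,0,0,0,0,1],[-0.56,0.23,0,0,0,0,1],[-0.56,0.23,0,0,0,0,1],[-0.56,0.23,0,0,0,0,1],[-0.56,0.23,0,0,0,0,1],[-0.56,0.23,0,0,0,0,1],[-0.48,0.2,0,0,0,0,1]]'; python3 go.py 521 -345 60 61
```

```text
t: 17.67
ee_pos: [519.0, -346.2, 145.5]
orientation: [[0.482, 0.876, -0.003], [0.876, -0.482, 0.002], [0.0, -0.004, -1.0]]
force: [0.1, 0.3, -1.1]
finger_gap: 22.8
grasp_force: 39.9
ee [ 519.  -346.2  145.5] t 17.7 gap 22.8 shift [0.05 0.04 2.14] turn [-0.03 -0.    0.03]
```

```bash
python3 -m jog '[[0.05,0.04,0.3,0,0,0,1],[0,0,0.5,0,0,0,1],[0,0,0.5,0,0,0,1],[0,0,0.5,0,0,0,1],[0,0,0.3,0,0,0,1],[0,0,0,0,0,0,1],[0,0,0,0,0,0,0.5],[0,0,0,0,0,0,0.4],[0,0,0,0,0,0,0.4],[0,0,0,0,0,0,0.4],[0,0,0,0,0,0,0.4],[0,0,-0.5,0,0,0,0.4],[0,0,-0.5,0,0,0,0.4],[0,0,-0.5,0,0,0,0.4],[0,0,-0.5,0,0,0.3,0.4],[0,0,0,0,0,0.6,0.4],[0,0,0,0,0,0.6,0.4],[0,0,0,0,0,0.6,0.4],[0,0,0,0,0,0.6,0.4],[0,0,0,0,0,0.6,0.4]]'; python3 -m jog '[[0,0,0,0,0,0.6,0.4],[0,0,0,0,0,0.6,0.4],[0,0,0,0,0,0.6,0.4],[0,0,0,0,0,0.6,0.4],[0,0,0,0,0,0.6,0.4],[0,0,0,0,0,0.6,0.4],[0,0,0,0,0,0.6,0.4],[0,0,0,0,0,0,0.4]]'; python3 go.py 552.5 -129.5 90 9;python3 m.py
```

```text
t: 19.33
ee_pos: [523.2, -343.7, 144.2]
orientation: [[0.784, 0.621, 0.001], [0.621, -0.784, 0.0], [0.001, 0.0, -1.0]]
force: [0.7, -0.3, -0.3]
finger_gap: 51.2
grasp_force: 0.0
t: 20.0
ee_pos: [523.2, -343.7, 144.0]
orientation: [[0.986, 0.166, 0.0], [0.166, -0.986, 0.0], [0.0, -0.0, -1.0]]
force: [-0.2, 0.4, 0.2]
finger_gap: 51.2
grasp_force: 0.0
ee [ 523.2 -343.7  144. ] t 20.0 gap 51.2 shift [ 1.61 -5.16  1.35] turn [-0.   -0.    0.08]
puck top: 3 side: 2
  top [547.8  32.2] tri [541.6  27.1  48.8] err 13.5 n 404 ang -161.0 [37. 87.]
  top [559.  -41.2] tri [571.7 -33.2   2.5] err 26.6 n 199 ang 142.0 [37. 39.]
  top [ 477.  -129.2] tri [ 476.4 -129.6   34.3] err 1.5 n 205 ang 109.0 [37. 39.]
  side only [[476.0, -130.0], [551.0, 8.0]]
scrap top: 2 side: 2
  top [ 552.  -129.3] tri [ 551.5 -129.7   33. ] err 1.3 n 62 ang -167.0 [18. 25.]
  top [495.5 125.3] tri [494.4 124.2  33. ] err 3.1 n 69 ang 47.0 [18. 29.]
  side only [[551.0, -130.0], [493.0, 123.0]]
lid side [488.7 331.   17. ]
lid top [491. 329.  17.]
```

A puck has been knocked against another, and I'll handle that later. Scrap B next.

```bash
python3 -m jog '[[0.16,-0.3,0,0,0,0,0.4],[0.16,-0.54,0.1,0,0,0,0.4],[0.16,-0.54,0.1,0,0,0,0.4],[0.16,-0.54,0.1,0,0,0,0.4],[0.16,-0.54,0.1,0,0,0,0.4],[0.16,-0.54,0.1,0,0,0,0.4],[0.16,-0.54,0.1,0,0,0,0.4],[0.16,-0.54,0.2,0,0,0,0.4],[0.16,-0.54,0.2,0,0,0,0.4],[0.16,-0.54,0.2,0,0,0,0.4],[0,0,0,0,0,0,0.4],[0,0,0,0,0,0,0.4]]'; python3 go.py 552 -129.5 26 10
```

```text
t: 21.1
ee_pos: [551.1, -127.6, 95.4]
orientation: [[0.985, 0.172, -0.001], [0.172, -0.985, 0.001], [-0.001, -0.001, -1.0]]
force: [-0.0, -0.1, -0.1]
finger_gap: 51.3
grasp_force: 0.0
ee [ 551.1 -127.6   95.4] t 21.1 gap 51.3 shift [0.01 0.05 1.73] turn [-0.01  0.01 -0.02]
```

```bash
python3 -m jog '[[0,0.05,0.3,0,0,0,0.4],[0,0,0.4,0,0,0,0.4],[0,0,0.4,0,0,0,0.4],[0,0,0.4,0,0,0,0.4],[0,0,0.2,0,0,0,0.4],[0,0,0,0,0,0,0.4],[0,0,0,0,0,0,1],[0,0,0,0,0,0,1],[0,0,0,0,0,0,1],[0,0,0,0,0,0,1],[0,0,0,0,0,0,1],[0,0,0,0,0,0,1]]'; python3 -m jog '[[0,0,-0.3,0,0,0,1],[0,0,-0.5,0,0,0,1],[0,0,-0.5,0,0,0,1],[0,0,-0.5,0,0,0,1],[0,0,-0.5,0,0,0,1],[0,0,-0.5,0,0,0,1],[0,0,-0.2,0,0,0,1],[0,0,0,0,0,0,1],[0,0,0,0,0,0,1]]';python3 go.py 521 -345 150 10
```

```text
t: 22.1
ee_pos: [552.7, -131.6, 29.0]
orientation: [[0.986, 0.168, 0.002], [0.168, -0.986, -0.0], [0.002, 0.001, -1.0]]
force: [-0.7, -0.9, 6.4]
finger_gap: 24.7
grasp_force: 39.9
t: 22.85
ee_pos: [551.8, -131.3, 147.3]
orientation: [[0.986, 0.168, -0.0], [0.168, -0.986, 0.001], [0.0, -0.001, -1.0]]
force: [-0.4, 0.4, -0.9]
finger_gap: 24.7
grasp_force: 39.3
ee [ 551.8 -131.3  147.3] t 22.9 gap 24.7 shift [-1.66  5.14 -0.07] turn [-0.01 -0.   -0.05]
```

```bash
python3 -m jog '[[-0.2,0.3,0,0,0,0,1],[-0.2,0.54,0,0,0,0,1],[-0.2,0.54,0,0,0,0,1],[-0.2,0.54,0,0,0,0,1],[-0.2,0.54,0,0,0,0,1],[-0.2,0.54,0,0,0,0,1],[-0.2,0.54,0,0,0,0,1],[-0.2,0.54,0,0,0,0,1],[-0.2,0.54,0,0,0,0,1],[-0.2,0.54,0,0,0,0,1],[0,0,0,0,0,0,1],[0,0,0.3,0,0,0,1],[0,0,0.5,0,0,0,1],[0,0,0.5,0,0,0,1],[0,0,0.3,0,0,0,1],[0,0,0,0,0,0,1]]'; python3 go.py 521 -345 80 10
```

```text
t: 24.18
ee_pos: [505.5, -346.4, 79.1]
orientation: [[0.986, 0.168, -0.006], [0.168, -0.986, 0.005], [-0.005, -0.006, -1.0]]
force: [-0.4, 0.8, -1.2]
finger_gap: 24.9
grasp_force: 39.4
ee [ 505.5 -346.4   79.1] t 24.2 gap 24.9 shift [ 0.39  0.03 -0.02] turn [-0.05  0.04 -0.04]
```

```bash
python3 -m jog '[[0,0,0.2,0,0,0,1],[0,0,0,0,0,0,0.5],[0,0,0,0,0,0,0.4],[0,0,0,0,0,0,0.4],[0,0,0,0,0,0,0.4],[0,0,0,0,0,0,0.4],[0,0,-0.5,0,0,0,0.4],[0,0,-0.5,0,0,0,0.4],[0,0,-0.5,0,0,0,0.4],[0,0,-0.3,0,0,-0.3,0.4],[0,0,0,0,0,-0.6,0.4],[0,0,0,0,0,-0.6,0.4],[0,0,0,0,0,-0.6,0.4],[0,0,0,0,0,-0.6,0.4],[0,0,0,0,0,-0.6,0.4],[0,0,0,0,0,-0.6,0.4],[0,0,0,0,0,-0.6,0.4],[0,0,0,0,0,-0.6,0.4],[0,0,0,0,0,-0.5,0.4],[0,0,0,0,0,0,0.4]]';python3 go.py 494.5 124.5 100 48; python3 m.py
```

```text
t: 25.85
ee_pos: [507.7, -348.4, 147.9]
orientation: [[0.666, 0.746, 0.0], [0.746, -0.666, 0.0], [0.0, -0.0, -1.0]]
force: [0.3, 0.2, -0.5]
finger_gap: 50.8
grasp_force: 0.0
ee [ 507.7 -348.4  147.9] t 25.9 gap 50.8 shift [ 8.6  -8.12  1.2 ] turn [-0.   -0.    0.04]
puck top: 3 side: 2
  top [547.8  32.1] tri [541.5  27.1  48.7] err 13.5 n 405 ang -161.0 [37. 87.]
  top [558.9 -41.1] tri [571.5 -33.1   2.6] err 26.6 n 200 ang 139.0 [37. 39.]
  top [ 477.  -129.2] tri [ 476.4 -129.6   34.2] err 1.5 n 205 ang 109.0 [37. 39.]
  side only [[476.0, -130.0], [551.0, 8.0]]
scrap top: 1 side: 1
  top [495.6 125.2] tri [494.5 124.1  33. ] err 3.1 n 68 ang 47.0 [17. 29.]
  side only [[493.0, 123.0]]
lid side [488.9 331.   17. ]
lid top [491.  329.2  17. ]
```

```bash
python3 -m jog '[[0.3,-0.28,0,0,0,0,0.4],[0.46,-0.435,0.06,0,0,0,0.4],[0.46,-0.435,0.06,0,0,0,0.4],[0.46,-0.435,0.06,0,0,0,0.4],[0.46,-0.435,0.06,0,0,0,0.4],[0.46,-0.435,0.06,0,0,0,0.4],[0.46,-0.435,0.06,0,0,0,0.4],[0.46,-0.435,0.06,0,0,0,0.4],[0.46,-0.435,0.06,0,0,0,0.4],[0.46,-0.435,0.06,0,0,0,0.4],[0.46,-0.435,0.06,0,0,0,0.4],[0.46,-0.435,0.06,0,0,0,0.4],[0.46,-0.435,0.06,0,0,0,0.4],[0.46,-0.435,0.06,0,0,0,0.4],[0.46,-0.435,0.06,0,0,0,0.4],[0.46,-0.435,0.06,0,0,0,0.4],[0.46,-0.435,0.06,0,0,0,0.4],[0.46,-0.435,0.06,0,0,0,0.4],[0.46,-0.435,0.06,0,0,0,0.4],[0,0,0,0,0,0,0.4]]';python3 go.py 494.5 124.5 27 48
```

```text
t: 27.62
ee_pos: [493.8, 127.6, 104.4]
orientation: [[0.665, 0.747, -0.001], [0.747, -0.665, 0.002], [0.001, -0.002, -1.0]]
force: [0.8, -0.5, -0.3]
finger_gap: 51.2
grasp_force: 0.0
ee [493.8 127.6 104.4] t 27.6 gap 51.2 shift [-0.05  0.07  1.93] turn [-0.02 -0.01  0.05]
```

```bash
python3 -m jog '[[-0.05,0.07,0.3,0,0,0,0.4],[0,0,0.4,0,0,0,0.4],[0,0,0.4,0,0,0,0.4],[0,0,0.4,0,0,0,0.4],[0,0,0.3,0,0,0,0.4],[0,0,0.13,0,0,0,0.4],[0,0,0,0,0,0,0.4],[0,0,0,0,0,0,1],[0,0,0,0,0,0,1],[0,0,0,0,0,0,1],[0,0,0,0,0,0,1],[0,0,0,0,0,0,1],[0,0,0,0,0,0,1]]'; python3 -m jog '[[0,0,-0.3,0,0,0,1],[0,0,-0.5,0,0,0,1],[0,0,-0.5,0,0,0,1],[0,0,-0.5,0,0,0,1],[0,0,-0.5,0,0,0,1],[0,0,-0.5,0,0,0,1],[0,0,-0.2,0,0,0,1],[0,0,0,0,0,0,1],[0,0,0,0,0,0,1]]';python3 go.py 530 -350 150 48
```

```text
t: 28.7
ee_pos: [496.2, 120.7, 28.6]
orientation: [[0.667, 0.745, 0.002], [0.745, -0.667, 0.001], [0.002, 0.001, -1.0]]
force: [-0.7, -0.1, 6.3]
finger_gap: 22.7
grasp_force: 40.1
t: 29.45
ee_pos: [495.5, 120.5, 147.1]
orientation: [[0.667, 0.745, 0.0], [0.745, -0.667, 0.001], [0.001, -0.001, -1.0]]
force: [-0.5, -0.8, -0.9]
finger_gap: 22.8
grasp_force: 39.4
ee [495.5 120.5 147.1] t 29.4 gap 22.8 shift [-8.19  8.49 -0.08] turn [-0.   -0.01  0.03]
```

```bash
python3 -m jog '[[-0.28,0.28,0,0,0,0,1],[-0.44,0.456,0,0,0,0,1],[-0.44,0.456,0,0,0,0,1],[-0.44,0.456,0,0,0,0,1],[-0.44,0.456,0,0,0,0,1],[-0.44,0.456,0,0,0,0,1],[-0.44,0.456,0,0,0,0,1],[-0.44,0.456,0,0,0,0,1],[-0.44,0.456,0,0,0,0,1],[-0.44,0.456,0,0,0,0,1],[-0.44,0.456,0,0,0,0,1],[-0.44,0.456,0,0,0,0,1],[-0.44,0.456,0,0,0,0,1],[-0.44,0.456,0,0,0,0,1],[-0.44,0.456,0,0,0,0,1],[-0.44,0.456,0,0,0,0,1],[-0.44,0.456,0,0,0,0,1],[-0.44,0.456,0,0,0,0,1],[-0.44,0.456,0,0,0,0,1],[0,0,0,0,0,0,1]]';python3 go.py 525 -348 75 48
```

```text
t: 31.12
ee_pos: [529.0, -353.9, 144.2]
orientation: [[0.669, 0.743, -0.003], [0.743, -0.669, 0.001], [-0.001, -0.003, -1.0]]
force: [-0.0, 0.4, -0.8]
finger_gap: 22.7
grasp_force: 39.5
ee [ 529.  -353.9  144.2] t 31.1 gap 22.7 shift [ 0.05 -0.17  1.73] turn [-0.02  0.01 -0.  ]
```

```bash
python3 -m jog '[[0.05,-0.17,0.3,0,0,0,1],[0,0,0.5,0,0,0,1],[0,0,0.5,0,0,0,1],[0,0,0.3,0,0,0,1],[0,0,0,0,0,0,1],[0,0,0,0,0,0,0.5],[0,0,0,0,0,0,0.4],[0,0,0,0,0,0,0.4],[0,0,0,0,0,0,0.4],[0,0,0,0,0,0,0.4],[0,0,-0.5,0,0,0,0.3],[0,0,-0.5,0,0,0,0.25],[0,0,-0.5,0,0,0,0.25],[0,0,-0.3,0,0,-0.3,0.25],[0,0,0,0,0,-0.6,0.25],[0,0,0,0,0,-0.6,0.25],[0,0,0,0,0,-0.6,0.25],[0,0,0,0,0,-0.6,0.25],[0,0,0,0,0,-0.6,0.25],[0,0,0,0,0,-0.6,0.25]]'; python3 -m jog '[[0,0,0,0,0,-0.6,0.25],[0,0,0,0,0,-0.6,0.25],[0,0,0,0,0,-0.6,0.25],[0,0,0,0,0,-0.6,0.25],[0,0,0,0,0,0,0.25]]';python3 go.py 476.5 -129.5 100 90
python3 - <<'E'
from workcell import capture
import cv2,pickle
d={n:capture(n) for n in("top","side")};pickle.dump(d,open("c1.pkl","wb"))
f=lambda i:cv2.resize(i[:,:,::-1],(400,400),interpolation=cv2.INTER_CUBIC)
cv2.imwrite("pics/d.png",cv2.hconcat([f(d["top"]["image"][125:265,195:435][:,:]),f(d["side"]["image"][110:280,160:400])]))
E
```

```text
t: 32.78
ee_pos: [526.2, -344.5, 155.7]
orientation: [[0.255, 0.967, 0.0], [0.967, -0.255, 0.0], [0.0, 0.0, -1.0]]
force: [0.4, 0.6, 0.9]
finger_gap: 64.0
grasp_force: 0.0
t: 33.2
ee_pos: [526.2, -344.5, 155.6]
orientation: [[-0.028, 1.0, 0.0], [1.0, 0.028, 0.0], [0.0, 0.0, -1.0]]
force: [0.3, -0.7, 0.6]
finger_gap: 64.1
grasp_force: 0.0
ee [ 526.2 -344.5  155.6] t 33.2 gap 64.1 shift [ 5.41 -1.09  1.39] turn [ 0.   -0.    0.23]
```

View pics/d.png

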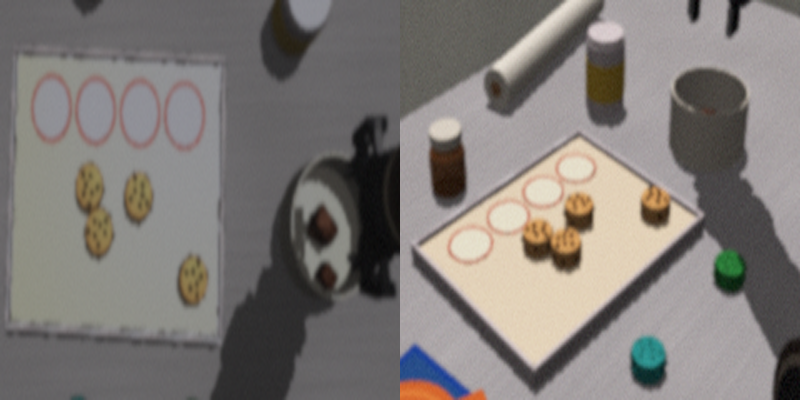

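Two scraps are visible in the tub at (322,225) and (326,275), and the third lies under the gripper. Two pucks touch at (90,187) and (98,232); the others are free at (138,196) and (193,280). First puck: (476.7,-129.4).

```bash
python3 -m jog '[[0.3,-0.08,0,0,0,0.02,0.25],[0.5,-0.09,0.1,0,0,0.02,0.25],[0.5,-0.09,0.1,0,0,0.02,0.25],[0.5,-0.09,0.1,0,0,0.02,0.25],[0.5,-0.1,0.15,0,0,0.02,0.25],[0.5,-0.1,0.15,0,0,0.02,0.25],[0.5,-0.1,0.15,0,0,0.02,0.25],[0.5,-0.1,0.15,0,0,0.02,0.25],[0.5,-0.1,0.15,0,0,0.02,0.25],[0.5,-0.1,0.15,0,0,0.02,0.25],[0.5,-0.1,0.15,0,0,0.02,0.25],[0,0,0,0,0,0,0.25],[0,0,0,0,0,0,0.25]]';python3 go.py 476.5 -129.5 30 90
```

```text
t: 34.38
ee_pos: [480.4, -131.8, 101.3]
orientation: [[-0.001, 1.0, -0.001], [1.0, 0.001, 0.001], [0.001, -0.001, -1.0]]
force: [-0.6, 0.5, -0.1]
finger_gap: 64.1
grasp_force: 0.0
ee [ 480.4 -131.8  101.3] t 34.4 gap 64.1 shift [ 0.06 -0.1   1.78] turn [-0.01 -0.01  0.01]
```

```bash
python3 -m jog '[[0.06,-0.1,0.3,0,0,0,0.25],[0,0,0.4,0,0,0,0.25],[0,0,0.4,0,0,0,0.25],[0,0,0.4,0,0,0,0.25],[0,0,0.2,0,0,0,0.25],[0,0,0.08,0,0,0,0.25],[0,0,0,0,0,0,0.25],[0,0,0,0,0,0,1],[0,0,0,0,0,0,1],[0,0,0,0,0,0,1],[0,0,0,0,0,0,1],[0,0,0,0,0,0,1]]' 30; python3 -m jog '[[0,0,-0.3,0,0,0,1],[0,0,-0.5,0,0,0,1],[0,0,-0.5,0,0,0,1],[0,0,-0.2,0,0,0,1],[0,0,0,0,0,0,1],[0,0,0,0,0,0,1]]';python3 go.py 639 -123.4 90 90
```

```text
t: 35.38
ee_pos: [477.9, -130.9, 31.3]
orientation: [[0.0, 1.0, 0.002], [1.0, -0.0, -0.0], [-0.0, 0.002, -1.0]]
force: [-1.1, -0.7, 6.4]
finger_gap: 44.8
grasp_force: 31.1
t: 35.88
ee_pos: [477.3, -130.5, 89.9]
orientation: [[0.0, 1.0, 0.0], [1.0, -0.0, 0.001], [0.001, 0.0, -1.0]]
force: [0.3, 0.8, -0.7]
finger_gap: 44.5
grasp_force: 30.8
ee [ 477.3 -130.5   89.9] t 35.9 gap 44.5 shift [ 0.18  4.04 -0.  ] turn [ 0. -0. -0.]
```

```bash
python3 -m jog '[[0.02,0.3,0,0,0,0,1],[0.02,0.5,0,0,0,0,1],[0.02,0.5,0,0,0,0,1],[0.02,0.5,0,0,0,0,1],[0.02,0.5,0,0,0,0,1],[0.02,0.5,0,0,0,0,1],[0.02,0.5,0,0,0,0,1],[0.02,0.5,0,0,0,0,1],[0,0.24,0,0,0,0,1],[0,0,0,0,0,0,1],[0,0,0,0,0,0,1]]';python3 go.py 639 -124 32 90
```

```text
t: 36.8
ee_pos: [638.6, -123.8, 87.9]
orientation: [[-0.0, 1.0, -0.003], [1.0, 0.0, 0.001], [0.001, -0.003, -1.0]]
force: [0.4, -0.5, -1.0]
finger_gap: 44.3
grasp_force: 30.9
ee [ 638.6 -123.8   87.9] t 36.8 gap 44.3 shift [-0.01  0.01  1.4 ] turn [-0.03 -0.01  0.  ]
```

Lower, release, lift, then move back out of the way and measure.

```bash
python3 -m jog '[[0,0,0.3,0,0,0,1],[0,0,0.4,0,0,0,1],[0,0,0.4,0,0,0,1],[0,0,0.2,0,0,0,1],[0,0,0.08,0,0,0,1],[0,0,0,0,0,0,1],[0,0,0,0,0,0,0.5],[0,0,0,0,0,0,0.25],[0,0,0,0,0,0,0.25],[0,0,0,0,0,0,0.25],[0,0,-0.2,0,0,0,0.25],[0,0,-0.5,0,0,0,0.25],[0,0,-0.5,0,0,0,0.25],[0,0,-0.5,0,0,0,0.25],[-0.3,0,0,0,0,0,0.25],[-0.6,0,0,0,0,0,0.25],[-0.6,0,0,0,0,0,0.25],[-0.6,0,0,0,0,0,0.25],[-0.5,0,0,0,0,0,0.25],[0,0,0,0,0,0,0.25]]';python3 m.py;python3 go.py 558.4 -41.5 100 90
```

```text
t: 38.47
ee_pos: [638.3, -232.2, 102.6]
orientation: [[0.004, 1.0, -0.0], [1.0, -0.004, -0.001], [-0.001, -0.0, -1.0]]
force: [-0.3, 0.1, -0.1]
finger_gap: 63.9
grasp_force: 0.0
puck top: 3 side: 2
  top [ 639.  -122.8] tri [ 638.1 -123.1   35.6] err 1.4 n 202 ang 136.0 [36. 41.]
  top [547.7  32.2] tri [541.4  27.1  48.8] err 13.7 n 403 ang -161.0 [37. 87.]
  top [558.9 -41.2] tri [571.5 -33.3   2.5] err 26.4 n 198 ang 138.0 [37. 39.]
  side only [[639.0, -126.0], [550.0, 8.0]]
scrap top: 0 side: 0
  side only []
lid side [488.8 330.9  17. ]
lid top [490.7 329.5  17. ]
ee [ 638.4 -229.1  102.6] t 38.6 gap 63.8 shift [ 4.69 -2.01  0.07] turn [-0.   -0.01 -0.02]
```

The first puck is within 1.5 mm of its ring. Next is the puck at (558.5,-41.5).

```bash
python3 -m jog '[[0.3,-0.1,0,0,0,0,0.25],[0.49,-0.21,0,0,0,0,0.25],[0.49,-0.21,0,0,0,0,0.25],[0.49,-0.21,0,0,0,0,0.25],[0.49,-0.21,0,0,0,0,0.25],[0.49,-0.21,0,0,0,0,0.25],[0.49,-0.21,0,0,0,0,0.25],[0.49,-0.21,0,0,0,0,0.25],[0.49,-0.22,0,0,0,0,0.25],[0.49,-0.22,0,0,0,0,0.25],[0,0,0,0,0,0,0.25],[0,0,0,0,0,0,0.25]]';python3 go.py 558.5 -41.5 30 90
```

```text
t: 39.57
ee_pos: [557.4, -37.4, 103.3]
orientation: [[-0.003, 1.0, 0.0], [1.0, 0.003, 0.001], [0.001, 0.0, -1.0]]
force: [0.1, 0.0, 0.2]
finger_gap: 63.9
grasp_force: 0.0
ee [557.4 -37.4 103.3] t 39.6 gap 63.9 shift [-0.1   0.03  1.83] turn [ 0.   -0.01  0.03]
```

```bash
python3 -m jog '[[-0.1,0.03,0.3,0,0,0,0.25],[0,0,0.4,0,0,0,0.25],[0,0,0.4,0,0,0,0.25],[0,0,0.4,0,0,0,0.25],[0,0,0.25,0,0,0,0.25],[0,0,0.08,0,0,0,0.25],[0,0,0,0,0,0,0.25],[0,0,0,0,0,0,1],[0,0,0,0,0,0,1],[0,0,0,0,0,0,1],[0,0,0,0,0,0,1],[0,0,0,0,0,0,1],[0,0,-0.3,0,0,0,1],[0,0,-0.5,0,0,0,1],[0,0,-0.5,0,0,0,1],[0,0,-0.2,0,0,0,1],[0,0,0,0,0,0,1],[0,0,0,0,0,0,1]]';python3 go.py 643 -48 90 90
```

```text
t: 41.07
ee_pos: [559.7, -43.7, 89.6]
orientation: [[0.0, 1.0, 0.0], [1.0, -0.0, 0.001], [0.001, 0.0, -1.0]]
force: [-0.2, 0.6, -0.8]
finger_gap: 44.0
grasp_force: 30.8
ee [559.7 -43.7  89.6] t 41.1 gap 44.0 shift [-0.11  2.08 -0.01] turn [ 0.   -0.01 -0.  ]
```

```bash
python3 -m jog '[[-0.03,0.3,0,0,0,0,1],[-0.03,0.45,0,0,0,0,1],[-0.03,0.45,0,0,0,0,1],[-0.03,0.45,0,0,0,0,1],[-0.02,0.43,0,0,0,0,1],[0,0,0,0,0,0,1],[0,0,0,0,0,0,1]]';python3 go.py 643 -49 32 90
```

```text
t: 41.65
ee_pos: [642.1, -49.3, 87.5]
orientation: [[0.0, 1.0, -0.003], [1.0, -0.0, 0.001], [0.001, -0.003, -1.0]]
force: [-0.2, -0.5, -0.9]
finger_gap: 44.3
grasp_force: 30.8
ee [642.1 -49.3  87.5] t 41.6 gap 44.3 shift [0.01 0.03 1.39] turn [-0.03 -0.01 -0.  ]
```

```bash
python3 -m jog '[[0,0.02,0.3,0,0,0,1],[0,0,0.4,0,0,0,1],[0,0,0.4,0,0,0,1],[0,0,0.2,0,0,0,1],[0,0,0.08,0,0,0,1],[0,0,0,0,0,0,1],[0,0,0,0,0,0,0.5],[0,0,0,0,0,0,0.25],[0,0,0,0,0,0,0.25],[0,0,0,0,0,0,0.25],[0,0,-0.2,0,0,0,0.25],[0,0,-0.5,0,0,0,0.25],[0,0,-0.5,0,0,0,0.25],[0,0,-0.5,0,0,0,0.25],[-0.3,0,0,0,0,0,0.25],[-0.6,0,0,0,0,0,0.25],[-0.6,0,0,0,0,0,0.25],[-0.6,0,0,0,0,0,0.25],[-0.5,0,0,0,0,0,0.25],[0,0,0,0,0,0,0.25]]';python3 -m jog '[[-0.6,0,0,0,0,0.3,0.25],[-0.5,0,0,0,0,0.6,0.25],[0,0,0,0,0,0.6,0.25],[0,0,0,0,0,0.6,0.25],[0,0,0,0,0,0.6,0.25],[0,0,0,0,0,0.6,0.25],[0,0,0,0,0,0.6,0.25],[0,0,0,0,0,0.6,0.25],[0,0,0,0,0,0.6,0.25],[0,0,0,0,0,0.6,0.25],[0,0,0,0,0,0.6,0.25],[0,0,0,0,0,0.6,0.25],[0,0,0,0,0,0.6,0.25],[0,0,0,0,0,0.6,0.25],[0,0,0,0,0,0.6,0.25],[0,0,0,0,0,0,0.25]]';python3 m.py;python3 go.py 526 24 100 30
```

```text
t: 43.32
ee_pos: [643.2, -157.3, 102.3]
orientation: [[0.004, 1.0, -0.0], [1.0, -0.004, -0.001], [-0.001, -0.0, -1.0]]
force: [-0.8, 0.1, 0.3]
finger_gap: 64.1
grasp_force: 0.0
t: 44.65
ee_pos: [642.7, -197.1, 102.4]
orientation: [[0.865, 0.501, -0.0], [0.501, -0.865, 0.001], [0.0, -0.001, -1.0]]
force: [-0.2, -0.8, -0.1]
finger_gap: 64.1
grasp_force: 0.0
puck top: 3 side: 3
  top [643.6 -46.8] tri [642.2 -47.5  36.5] err 2.4 n 195 ang 164.0 [36. 40.]
  top [ 638.6 -123.1] tri [ 637.9 -123.3   35.3] err 1.1 n 207 ang 139.0 [38. 40.]
  top [547.7  32.2] tri [546.9  31.5  35.3] err 2.0 n 403 ang -161.0 [37. 87.]
  side only [[639.0, -125.0], [644.0, -51.0], [547.0, 30.0]]
scrap top: 0 side: 0
  side only []
lid side [488.6 331.   17. ]
lid top [491.3 329.4  17. ]
ee [ 642.8 -197.1  102.4] t 44.8 gap 64.2 shift [ 0.27 -6.25  0.06] turn [-0.01 -0.    0.04]
```

```bash
python3 -m jog '[[0.02,-0.35,0,0,0,0,0.25],[0.02,-0.53,0,0,0,0,0.25],[0.02,-0.53,0,0,0,0,0.25],[0.02,-0.53,0,0,0,0,0.25],[0.02,-0.53,0,0,0,0,0.25],[0.02,-0.53,0,0,0,0,0.25],[0.02,-0.53,0,0,0,0,0.25],[0.02,-0.53,0,0,0,0,0.25],[0.02,-0.53,0,0,0,0,0.25],[0.02,-0.53,0,0,0,0,0.25],[0.02,-0.53,0,0,0,0,0.25],[0.02,-0.6,0,0,0,0,0.25],[0,0,0,0,0,0,0.25],[0,0,0,0,0,0,0.25]]';python3 go.py 525.5 24 30 30
```

```text
t: 45.92
ee_pos: [525.1, 24.4, 102.9]
orientation: [[0.863, 0.506, 0.0], [0.506, -0.863, 0.001], [0.0, -0.0, -1.0]]
force: [-0.2, -0.1, -0.2]
finger_gap: 64.0
grasp_force: 0.0
ee [525.1  24.4 102.9] t 45.9 gap 64.0 shift [0.   0.01 1.82] turn [-0.   -0.    0.05]
```

```bash
python3 -m jog '[[0,0,0.3,0,0,0,0.25],[0,0,0.4,0,0,0,0.25],[0,0,0.4,0,0,0,0.25],[0,0,0.4,0,0,0,0.25],[0,0,0.25,0,0,0,0.25],[0,0,0.08,0,0,0,0.25],[0,0,0,0,0,0,0.25],[0,0,0,0,0,0,1],[0,0,0,0,0,0,1],[0,0,0,0,0,0,1],[0,0,0,0,0,0,1],[0,0,0,0,0,0,1],[0,0,-0.3,0,0,0,1],[0,0,-0.5,0,0,0,1],[0,0,-0.5,0,0,0,1],[0,0,-0.2,0,0,0,1],[0,0,0,0,0,0,1],[0,0,0,0,0,0,1]]';python3 go.py 647 27 90 30
```

```text
t: 47.42
ee_pos: [525.5, 23.7, 89.1]
orientation: [[0.865, 0.503, 0.0], [0.503, -0.864, 0.001], [0.0, -0.001, -1.0]]
force: [0.2, 0.9, -0.0]
finger_gap: 44.4
grasp_force: 30.8
ee [525.5  23.7  89.1] t 47.4 gap 44.4 shift [ 2.67  1.45 -0.02] turn [-0.01 -0.    0.03]
```

```bash
python3 -m jog '[[0.24,0.13,0,0,0,0,1],[0.4,0.22,0,0,0,0,1],[0.4,0.22,0,0,0,0,1],[0.4,0.22,0,0,0,0,1],[0.4,0.22,0,0,0,0,1],[0.4,0.22,0,0,0,0,1],[0.43,0.22,0,0,0,0,1],[0,0,0,0,0,0,1],[0,0,0,0,0,0,1]]';python3 go.py 647 27.5 32 30
```

```text
t: 48.17
ee_pos: [647.2, 27.2, 87.0]
orientation: [[0.865, 0.503, -0.003], [0.503, -0.865, 0.001], [-0.002, -0.002, -1.0]]
force: [0.0, -0.5, -1.7]
finger_gap: 44.9
grasp_force: 30.8
ee [647.2  27.2  87. ] t 48.2 gap 44.9 shift [ 0.   -0.01  1.38] turn [-0.02  0.02  0.02]
```

```bash
python3 -m jog '[[0,0,0.3,0,0,0,1],[0,0,0.4,0,0,0,1],[0,0,0.4,0,0,0,1],[0,0,0.2,0,0,0,1],[0,0,0.08,0,0,0,1],[0,0,0,0,0,0,1],[0,0,0,0,0,0,0.5],[0,0,0,0,0,0,0.3],[0,0,0,0,0,0,0.3],[0,0,0,0,0,0,0.3],[0,0,-0.2,0,0,0,0.25],[0,0,-0.5,0,0,0,0.25],[0,0,-0.5,0,0,0,0.25],[0,0,-0.5,0,0,0,0.25],[-0.3,0.3,0,0,0,0,0.25],[-0.4,0.4,0,0,0,0,0.25],[-0.5,0.5,0,0,0,0,0.25],[-0.5,0.5,0,0,0,0,0.25],[-0.5,0.5,0,0,0,0,0.25],[-0.5,0.5,0,0,0,0,0.25]]';python3 -m jog '[[-0.5,0.5,0,0,0,0,0.25],[-0.5,0.5,0,0,0,0,0.25],[0,0,0,0,0,0,0.25]]';python3 m.py;python3 go.py 569 39.5 100 30
```

```text
t: 49.83
ee_pos: [607.6, -121.7, 103.1]
orientation: [[0.864, 0.503, 0.001], [0.503, -0.864, 0.0], [0.001, 0.0, -1.0]]
force: [-0.0, 0.2, 0.6]
finger_gap: 64.3
grasp_force: 0.0
t: 50.08
ee_pos: [592.3, -179.5, 103.1]
orientation: [[0.867, 0.499, 0.0], [0.499, -0.867, -0.001], [-0.0, 0.001, -1.0]]
force: [-0.6, 0.2, -0.9]
finger_gap: 64.0
grasp_force: 0.0
puck top: 4 side: 4
  top [647.   29.4] tri [645.9  28.7  36.6] err 1.7 n 197 ang 170.0 [37. 39.]
  top [644.  -46.9] tri [642.6 -47.7  36.1] err 2.7 n 199 ang 164.0 [36. 41.]
  top [ 639.4 -122.9] tri [ 638.5 -123.3   35.3] err 1.7 n 206 ang 141.0 [37. 41.]
  top [569.4  40. ] tri [568.6  39.3  35.6] err 1.7 n 196 ang 180.0 [37. 39.]
  side only [[639.0, -125.0], [644.0, -51.0], [648.0, 26.0], [569.0, 37.0]]
scrap top: 0 side: 0
  side only []
lid side [488.6 331.   17. ]
lid top [490.8 329.5  17. ]
ee [ 593.3 -176.2  102.8] t 50.2 gap 64.1 shift [ 2.17 -4.97  0.07] turn [-0.   -0.01  0.01]
```

```bash
python3 -m jog '[[0.12,-0.27,0,0,0,0,0.25],[0.2,-0.47,0,0,0,0,0.25],[0.2,-0.47,0,0,0,0,0.25],[0.2,-0.47,0,0,0,0,0.25],[0.2,-0.47,0,0,0,0,0.25],[0.2,-0.47,0,0,0,0,0.25],[0.2,-0.47,0,0,0,0,0.25],[0.2,-0.47,0,0,0,0,0.25],[0.2,-0.47,0,0,0,0,0.25],[0.2,-0.47,0,0,0,0,0.25],[0.25,-0.47,0,0,0,0,0.25],[0,0,0,0,0,0,0.25],[0,0,0,0,0,0,0.25]]';python3 go.py 569 39.5 30 30
```

```text
t: 51.27
ee_pos: [568.1, 42.9, 102.4]
orientation: [[0.862, 0.506, -0.0], [0.506, -0.862, 0.001], [0.0, -0.001, -1.0]]
force: [0.1, -0.6, -1.0]
finger_gap: 64.0
grasp_force: 0.0
ee [568.1  42.9 102.4] t 51.3 gap 64.0 shift [-0.02  0.09  1.81] turn [-0.01 -0.    0.06]
```

```bash
python3 -m jog '[[-0.02,0.09,0.3,0,0,0,0.25],[0,0,0.4,0,0,0,0.25],[0,0,0.4,0,0,0,0.25],[0,0,0.4,0,0,0,0.25],[0,0,0.25,0,0,0,0.25],[0,0,0.08,0,0,0,0.25],[0,0,0,0,0,0,0.25],[0,0,0,0,0,0,1],[0,0,0,0,0,0,1],[0,0,0,0,0,0,1],[0,0,0,0,0,0,1],[0,0,0,0,0,0,1],[0,0,-0.3,0,0,0,1],[0,0,-0.5,0,0,0,1],[0,0,-0.5,0,0,0,1],[0,0,-0.2,0,0,0,1],[0,0,0,0,0,0,1],[0,0,0,0,0,0,1]]';python3 go.py 651.5 101.5 90 30
```

```text
t: 52.77
ee_pos: [569.7, 36.8, 88.8]
orientation: [[0.865, 0.503, 0.0], [0.503, -0.865, 0.001], [0.001, -0.001, -1.0]]
force: [-0.3, -0.9, -0.6]
finger_gap: 44.4
grasp_force: 30.8
ee [569.7  36.8  88.8] t 52.8 gap 44.4 shift [ 2.58 -0.37 -0.03] turn [-0.   -0.    0.03]
```

```bash
python3 -m jog '[[0.22,-0.03,0,0,0,0,1],[0.4,-0.06,0,0,0,0,1],[0.4,-0.06,0,0,0,0,1],[0.4,-0.06,0,0,0,0,1],[0.4,-0.06,0,0,0,0,1],[0.4,-0.06,0,0,0,0,1],[0.36,-0.04,0,0,0,0,1],[0,0,0,0,0,0,1],[0,0,0,0,0,0,1]]';python3 go.py 651.5 101.5 32 30
```

```text
t: 53.52
ee_pos: [651.1, 102.0, 87.0]
orientation: [[0.864, 0.503, -0.003], [0.503, -0.864, 0.0], [-0.002, -0.002, -1.0]]
force: [-0.5, 0.3, -1.3]
finger_gap: 44.6
grasp_force: 30.8
ee [651.1 102.   87. ] t 53.5 gap 44.6 shift [0.01 0.02 1.37] turn [-0.01  0.02  0.03]
```

Place, release, retreat away from the sheet.

```bash
python3 -m jog '[[0,0,0.3,0,0,0,1],[0,0,0.4,0,0,0,1],[0,0,0.4,0,0,0,1],[0,0,0.2,0,0,0,1],[0,0,0.08,0,0,0,1],[0,0,0,0,0,0,1],[0,0,0,0,0,0,0.5],[0,0,0,0,0,0,0.3],[0,0,0,0,0,0,0.3],[0,0,0,0,0,0,0.3],[0,0,-0.2,0,0,0,0.25],[0,0,-0.5,0,0,0,0.25],[0,0,-0.5,0,0,0,0.25],[0,0,-0.5,0,0,0,0.25],[0,0,-0.5,0,0,0,0.25],[-0.3,0.3,-0.3,0,0,0,0.25],[-0.5,0.5,-0.3,0,0,0,0.25],[-0.5,0.5,0,0,0,0,0.25],[-0.5,0.5,0,0,0,0,0.25],[-0.5,0.5,0,0,0,0,0.25]]';python3 -m jog '[[-0.5,0.5,0,0,0,0,0.25],[-0.5,0.5,0,0,0,0,0.25],[-0.5,0.5,0,0,0,0,0.25],[-0.5,0.5,0,0,0,0,0.25],[-0.5,0.5,0,0,0,0,0.25],[-0.5,0.5,0,0,0,0,0.25],[-0.5,0.3,0,0,0,0,0.25],[-0.5,0.2,0,0,0,0,0.25],[-0.5,0,0,0,0,0,0.25],[-0.5,0,0,0,0,0,0.25],[-0.5,0,0,0,0,0,0.25],[0,0,0,0,0,0,0.25],[0,0,0,0,0,0,0.25]]';python3 m.py;python3 - <<'E'
import cv2
from workcell import capture
f=lambda i:cv2.resize(i[:,:,::-1],(400,300),interpolation=cv2.INTER_CUBIC)
t=capture("top")["image"];s=capture("side")["image"]
cv2.imwrite("pics/e.png",cv2.vconcat([cv2.hconcat([f(t),f(s)]),cv2.hconcat([f(t[160:250,350:470]),f(s[120:270,160:360])])]))
E
```

```text
t: 55.18
ee_pos: [617.5, -26.0, 146.7]
orientation: [[0.864, 0.503, 0.001], [0.503, -0.864, 0.0], [0.001, 0.0, -1.0]]
force: [-0.0, -1.3, -0.1]
finger_gap: 63.6
grasp_force: 0.0
t: 56.27
ee_pos: [497.3, -256.8, 146.3]
orientation: [[0.866, 0.501, 0.001], [0.501, -0.866, 0.0], [0.001, -0.0, -1.0]]
force: [-0.2, 0.5, 0.9]
finger_gap: 64.1
grasp_force: 0.0
puck top: 4 side: 4
  top [653.4 103.8] tri [651.9 102.5  36.2] err 3.0 n 207 ang -177.0 [37. 43.]
  top [647.1  29.2] tri [646.   28.5  36.5] err 2.0 n 199 ang 162.0 [37. 40.]
  top [644.3 -47. ] tri [642.9 -47.9  36. ] err 2.8 n 202 ang 163.0 [36. 41.]
  top [ 639.4 -122.9] tri [ 638.5 -123.3   35.3] err 1.7 n 206 ang 141.0 [37. 41.]
  side only [[639.0, -125.0], [644.0, -51.0], [648.0, 25.0], [653.0, 100.0]]
scrap top: 0 side: 0
  side only []
lid side [488.7 331.   17. ]
lid top [491. 329.  17.]
```

View pics/e.png

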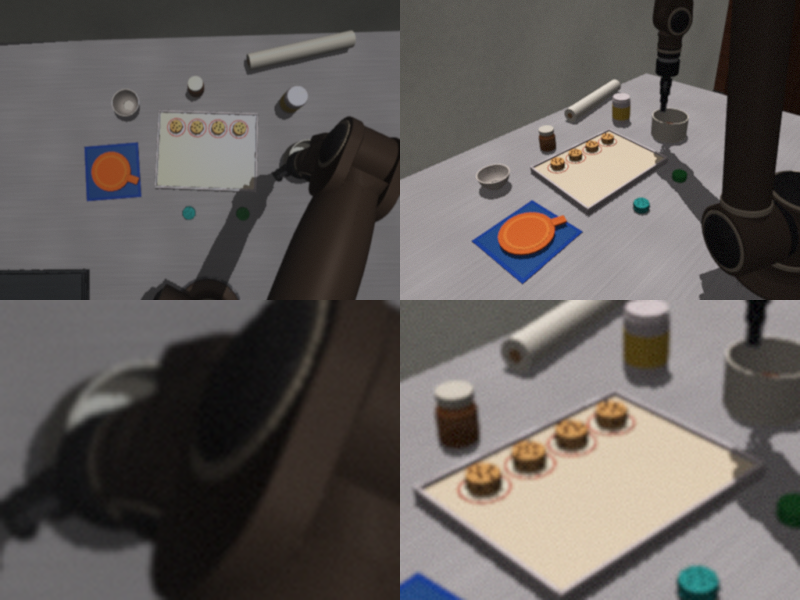

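All four pucks sit in their rings at (176..239,128) and the lid is flat on the mat at (112,171). The arm hides the tub, so I'll move clear and count the scraps.

```bash
python3 -m jog '[[0,-0.3,-0.2,0,0,0,0.25],[-0.2,-0.5,-0.2,0,0,0,0.25],[-0.2,-0.5,-0.2,0,0,0,0.25],[-0.2,-0.5,0,0,0,0,0.25],[-0.2,-0.5,0,0,0,0,0.25],[-0.2,-0.5,0,0,0,0,0.25],[-0.2,-0.5,0,0,0,0,0.25],[-0.2,-0.5,0,0,0,0,0.25],[-0.2,-0.5,0,0,0,0,0.25],[-0.2,-0.3,0,0,0,0,0.25],[0,0,0,0,0,0,0.25],[0,0,0,0,0,0,0.25]]';python3 - <<'E'
import cv2
from workcell import capture
f=lambda i:cv2.resize(i[:,:,::-1],(400,400),interpolation=cv2.INTER_CUBIC)
t=capture("top")["image"];s=capture("side")["image"]
cv2.imwrite("pics/f.png",cv2.hconcat([f(t[160:250,350:440]),f(t[130:260,60:330])]))
E
```

```text
t: 57.47
ee_pos: [343.6, -132.5, 170.4]
orientation: [[0.864, 0.504, 0.001], [0.504, -0.864, 0.0], [0.001, 0.001, -1.0]]
force: [0.2, 0.7, 0.7]
finger_gap: 63.8
grasp_force: 0.0
```

View pics/f.png

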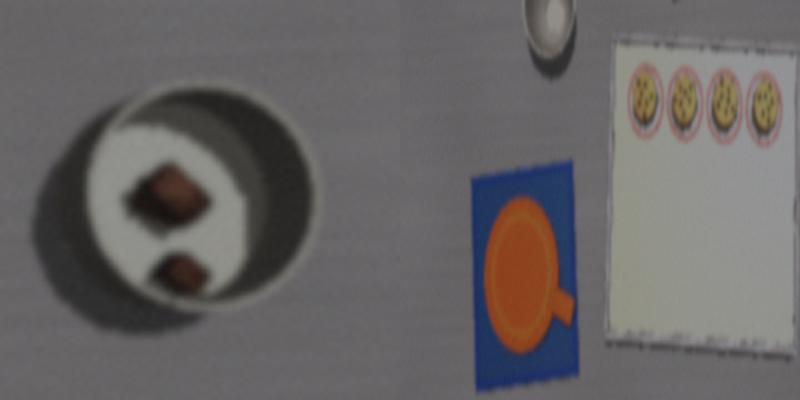

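The two dark shapes in the tub are at (175,195) and (182,272). The upper one is scrap 3 lying on scrap 1, with the lower piece showing at its left edge. Lid and pucks are placed and nothing dark is left outside the tub.

```bash
python3 -c "
from workcell import job_done;print(job_done())"
```

```text
the job is handed in; nothing more can be done
None
```

I handed the job in, with no verdict returned: the lid was tipped, lifted off and laid flat on the blue mat, all four pucks measured within about 3 mm of their ring centres, and the three scraps I found were dropped in the tub (two show clearly, the third appears stacked under one of them).

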